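# Set a brace strut up in its jig and clear the fittings

## Robot

A 7-joint arm with a two-finger parallel gripper is mounted at the origin on the work surface. World frame = base frame: x ahead of the robot, y to its left, z up, the work surface at z = 0. Lengths are in mm, angles in rad, forces in N, time in s.
With the tool pointing down it reaches from about 425 to 825 mm from the base axis. Payload 3.6 kg.
Tool frame: the origin (TCP) lies midway between the tips of the shut fingers; the grasp point (between the pads) lies manip.pinch_z behind it (manip.pinch_z is the distance from the TCP to the grasp point, in mm); z points along the fingers, y is the line along which they close (so a half turn about z gives the same grasp; the last joint's range is limited). The gripper opens to 85 mm and grips with 20 to 120 N. Pads are 22 mm wide; open, the fingers measure 114 mm over their backs; the gripper's body (76 mm by 85 mm) begins 54 mm behind the grasp point. The pads swing forward as they close: fully open they stand 13 mm farther back than shut.
Start: joints at [-1.188, 0.615, -0.013, 1.423, 0.008, 1.103, -0.04], TCP at [258.344, 596.422, 201.597] pointing down, gripper open.
Joint ranges: [-3.12, 3.12], [-0.3, 2.06], [-1.34, 1.32], [0.26, 2.42], [-1.36, 4.5], [0.01, 1.98], [-2.84, 2.84]. Speed limits (rad/s): [2.79, 2.79, 3.14, 3.14, 3.14, 3.14, 3.14].

## Interface

Orientations are given as a unit quaternion [w, x, y, z].
In Python, from rig import manip, grab_frame, workorder gives the robot as it stands.
- The arm moves only by the tool play_rows, never from a script. Its argument "targets" is a list of rows, each a list of 6 numbers: the shift along the tool's x, y, z each as a share of 0.75 m, from -1 to 1, then the turn, a rotation vector about the tool's x, y, z each as a share of 180 degrees, from -1 to 1. In form: [[dx, dy, dz, wx, wy, wz], ...]. A call has 1 to 20 rows; each row is the pose to reach, as a shift and turn from the pose commanded when the call began, along the tool's axes at that moment, turning the shorter way round; what a row does not reach only later rows make up. A row lasts 1/12 s, in which the tool goes at most 41.7 mm and 7.16 degrees, less where a joint would pass 70% of its speed; a pose out of reach is approached as far as the arm can. A call with a number of a shift or a turn outside -1 to 1 is refused whole. A call with a gripper value outside its range is refused whole. "fingers" is the gripper's target within -1 to 1 (fully open at 1, half-way at 0, shut at -1), set as the call begins (left out, the last holds). The fingers move at their own pace and stop on an object; the grip force is fixed at half the most. Time passes only in rows, so rows that repeat a pose let the fingers close. It gives the time, the measured TCP pose, the force, the opening and the grip force at its end, in the units of the state.
- manip.read_state(): the state, without advancing time (a new reading comes with each control period).
- grab_frame(name): name is "side" or "top" or "wrist"; returns a dict with "img" (420x560x3 uint8, red, green, blue), "z_map" (420x560 float32, mm along the optical axis (not along the pixel's ray), 0 where there is no reading), "fx", "fy", "cx", "cy" (pixels), "D" ([k1, k2, p1, p2, k3] as OpenCV has them; the pictures are not rectified), "R" (3x3) and "t" (3): a world point X has camera coordinates R X + t. Camera axes: x right, y down, z forward; pixel columns grow to the right and rows downward; lengths in mm; the calibration is good to about 2 mm. A picture is of the moment at which its call begins.
- workorder.job_done(): hands the job in; it is judged then, once.
The state is a dict: "clock": time; "qpos": joint angles; "qd": joint speeds; "effort": joint torques, N m; "eef_pos": TCP position; "orientation": TCP orientation; "force": force on the tool from outside, world axes, zero at the start; "torque": the same for the moment, N m; "finger_gap": opening from 0.0 (shut) to 1.0 (fully open); "finger_force": force on a finger pad.
Only numpy, scipy, OpenCV 4.12 (cv2) and the standard library are available. Lean on these libraries where they do the work, as an engineer would, in place of code of your own. Each camera call takes 0.05 s, during which the arm holds its last target. There are 200 camera calls.

## Task

Set the white brace strut up for drilling: first turn both spring clips right back along the jig's fence, then slide the strut endways, still slanting, until its heel meets the stop pin between the headed post and the fence, swing it about the post until it lies flush along the fence with its heel home on the pin, and turn both clips fully square across it. Clear every loose hub and strap loop off the mat into the blue bin that already holds one of its kind, and leave the meter and the bit case where they are.

Things in the scene. Friction and masses are not known exactly. Their poses are not given: they have to be found in the camera images.
- jig: strut jig, fixed to the mat: grey plate 155 x 320 x 12 mm (jig x from -75 to 80, jig y +-160 mm) with an aluminium fence, a headed post, a stop pin and two spring clips on it; origin under its middle, on the cutting mat (top 3 mm above the table); x away from the robot, y along the fence to the left, z up
- jig_fence (a point): middle of the fence's straight face, at the plate's top, jig (35, 37.5) mm; the face looks along jig -x. The fence is 45 wide (away from the robot), 12 high, and runs from jig y = -65 to 140
- jig_heel_home (a point): on the plate's top: where the middle of the strut's heel end (point strut_heel) lies when it butts on the stop pin and the strut is flat along the fence, jig (22.5, 125) mm. The stop pin, 12 across and 9 high, stands just beyond at jig (22.5, 131)
- jig_post (a point): top centre of the headed post, 19.5 mm above the plate, at jig (2, 117) mm: shank 12 across, 27 mm clear between shank and fence; head 24 across, its underside 14.5 mm above the plate, overhanging the strut's near edge
- clip_free_pivot (a point): clip_free's pivot screw on the fence at jig (63, -35) mm, 24.5 mm above the mat; its leaf is a steel strip 14 wide reaching 64 mm from here
- clip_heel_pivot (a point): clip_heel's pivot screw on the fence at jig (63, 60) mm, 24.5 mm above the mat; its leaf is a steel strip 14 wide reaching 64 mm from here
- clip_free (a joint): spring clip near the strut's free (right-hand) end. Joint in rad: 0 = hard stop, leaf square across fence and seat (pointing along jig -x); it grows to 1.75 as the leaf swings to the right, towards jig -y; 1.57 lies along the fence. Starts at 0 to 0.6, stays where it is left; about 0.5 N at the knob turns it. A rivet under the leaf, 37 mm from the pivot, rides up on the strut and presses it with 1 to 2 N.
- clip_free_knob (a point): top centre of the black upright knob on clip_free's leaf, 12 mm across, 18 mm high above the leaf, 58 mm from the pivot; the leaf's top surface is 18 mm below this point
- clip_heel (a joint): spring clip near the strut's heel (left-hand) end. Joint in rad: 0 = hard stop, leaf square across fence and seat (pointing along jig -x); it grows to 1.75 as the leaf swings to the left, towards jig +y; 1.57 lies along the fence. Starts at 0 to 0.6, stays where it is left; about 0.5 N at the knob turns it. A rivet under the leaf, 37 mm from the pivot, rides up on the strut and presses it with 1 to 2 N.
- clip_heel_knob (a point): top centre of the black upright knob on clip_heel's leaf, 12 mm across, 18 mm high above the leaf, 58 mm from the pivot; the leaf's top surface is 18 mm below this point
- strut: white straight brace strut lying flat on the jig's plate, 25 wide (x) x 240 long (y) x 12 mm high (z), about 0.3 kg; origin at the middle of its underside. Starts slanting, heel end 3 to 6 cm short of the stop pin, other end to the right and nearer the robot, about at the plate's near edge or a little over it. In line, its y is the jig's y, and 50 mm of its free end stand out past the fence's end.
- strut_heel (a point): middle of the strut's heel end, at its underside (strut y = +120), the end nearer the headed post
- strut_toe (a point): middle of the strut's free end, at its underside (strut y = -120)
- hub_1: hinge hub: black round disc 36 across, 12 high, with a 16 mm boss to 16 high; origin at the middle of its underside, lying on the mat in front of the jig; may be absent
- loop_1: strap loop: black flat rectangular frame with a middle bar, 29 (x) x 44 (y) x 10 mm (z); origin at the middle of its underside, lying on the mat in front of the jig; may be absent
- hub_2: hinge hub: black round disc 36 across, 12 high, with a 16 mm boss to 16 high; origin at the middle of its underside, lying on the mat in front of the jig; may be absent
- loop_2: strap loop: black flat rectangular frame with a middle bar, 29 (x) x 44 (y) x 10 mm (z); origin at the middle of its underside, lying on the mat in front of the jig; may be absent
- hub_3: hinge hub: black round disc 36 across, 12 high, with a 16 mm boss to 16 high; origin at the middle of its underside, lying on the mat in front of the jig; may be absent
- bin_hub: blue open bin fixed on the mat, 170 (x) x 150 (y) mm, walls 4 thick, floor 4; back (+x) 65 high, sides 45 to 65, front lip (-x) 32 high; origin under its middle. It already holds one fixed fitting of its kind (a hinge hub) in its front left corner. The two bins stand left and right of the jig, which is where varies.
- bin_loop: blue open bin fixed on the mat, 170 (x) x 150 (y) mm, walls 4 thick, floor 4; back (+x) 65 high, sides 45 to 65, front lip (-x) 32 high; origin under its middle. It already holds one fixed fitting of its kind (a strap loop) in its front left corner. The two bins stand left and right of the jig, which is where varies.
- meter: bystander: red multimeter 75 x 145 x 34 mm, behind the left-hand bin; leave it alone
- bit_case: bystander: yellow bit case 75 x 120 x 25 mm, behind the right-hand bin; leave it alone
Mind the look-alikes: they are no part of the job. What is shaped like the bin_hub but black is not meant.

How it is judged:
By the outcome, as a careful person would: the job done as asked, in the order asked, and still so for the second after the job is handed in, with the robot touching nothing.
Of hub_1, loop_1, hub_2, loop_2, hub_3 only 3 to 5 are there at a start; the rules pass over those that are not, and their reading is None.
At some moment in a run one of hub_1, loop_1, hub_2, loop_2, hub_3 may be knocked a few centimetres aside while the robot is not near it.
Once in a run the grip may slacken for a moment while it holds something.
It also fails if it takes over 210 s, if anything falls off the work surface, if the arm or the gripper's body presses on something with over 40 N, if the wrist force passes 120 N, or if a joint passes its speed limit or range.

## Working session

There is one attempt and no reset: what is moved stays moved. The work goes in short steps, Python scripts to look and compute and a tool call to move; the robot and the scene stay as the last step left them, time stands still between calls to the robot, and variables do not carry over. Pictures are saved under pics/ and viewed, at most 14 in all, crops included, and the job is handed in when it is done.

Besides the shell and the picture viewer there is one more tool, called after "Call:" by a JSON object that holds its "op" and its "data". play_rows: Moves the arm, as the interface text tells. Its arguments: {"type":"object","properties":{"targets":{"type":"array","items":{"type":"array","items":{"type":"number","minimum":-1,"maximum":1}}},"fingers":{"type":"number"}},"required":["targets"]}

```bash
ls; mkdir -p pics
cat > h.py <<'E'
import numpy as np, cv2
from rig import manip, grab_frame, workorder
from scipy.spatial.transform import Rotation as Ro
def K(f): return np.array([[f['fx'],0,f['cx']],[0,f['fy'],f['cy']],[0,0,1]])
def ray(f,uv,z):
    p=cv2.undistortPoints(np.float64(uv).reshape(-1,1,2),K(f),np.array(f['D'])).reshape(-1,2)
    R=np.array(f['R']);t=np.array(f['t']);d=np.c_[p,np.ones(len(p))]@R; c=-R.T@t
    return c+d*((z-c[2])/d[:,2])[:,None]
def proj(f,X):
    return cv2.projectPoints(np.float64(X).reshape(-1,1,3),cv2.Rodrigues(np.array(f['R']))[0],np.array(f['t']),K(f),np.array(f['D']))[0].reshape(-1,2)
def cloud(f):
    h,w=f['z_map'].shape;u,v=np.meshgrid(np.arange(w),np.arange(h))
    p=cv2.undistortPoints(np.float64(np.c_[u.ravel(),v.ravel()]).reshape(-1,1,2),K(f),np.array(f['D'])).reshape(-1,2)
    z=f['z_map'].ravel();X=(np.c_[p,np.ones(len(p))]*z[:,None]-np.array(f['t']))@np.array(f['R'])
    X[z==0]=np.nan
    return X.reshape(h,w,3)
def save(f,n): cv2.imwrite('pics/'+n,cv2.cvtColor(f['img'],cv2.COLOR_RGB2BGR))
E
python3 - <<'E'
from h import *
s=manip.read_state();print(s,manip.pinch_z)
for n in('top','side','wrist'):
    f=grab_frame(n);save(f,n+'0.png');np.save(n+'.npy',f,allow_pickle=True);print(n,np.round(-np.array(f['R']).T@f['t']),f['fx'])
E
```

```text
pics
{'clock': 0.0, 'qpos': array([-1.18850326,  0.61596599, -0.01257307,  1.42496107,  0.00811636,
        1.10342283, -0.04036765]), 'qd': array([-0.00184611, -0.00072644,  0.00052751, -0.00030276, -0.00065691,
       -0.00025238, -0.00145182]), 'effort': array([ 9.69675284e-05, -4.69205976e+01,  2.58897906e-01, -1.71034902e+01,
        9.87500302e-03,  9.64694278e-03,  8.66934386e-06]), 'eef_pos': array([258.04653228, 595.6227678 , 200.38746614]), 'orientation': array([-2.34721350e-04,  2.02941176e-01,  9.79189996e-01, -1.33283901e-03]), 'force': array([ 1.21822883,  0.26202201, -0.00926074]), 'torque': array([-0.02105265,  0.00856314, -0.02402501]), 'finger_force': 0.0, 'finger_gap': 0.9963047990741787} 18.700000000000003
top [ 251.    4. 1214.] 490.3824593019829
side [ -30. -472.  870.] 458.15948423121546
wrist [186. 627. 373.] 340.2211613754293
```

View pics/top0.png

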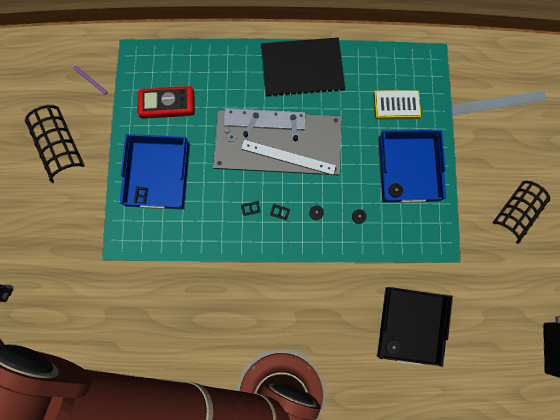

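View pics/side0.png

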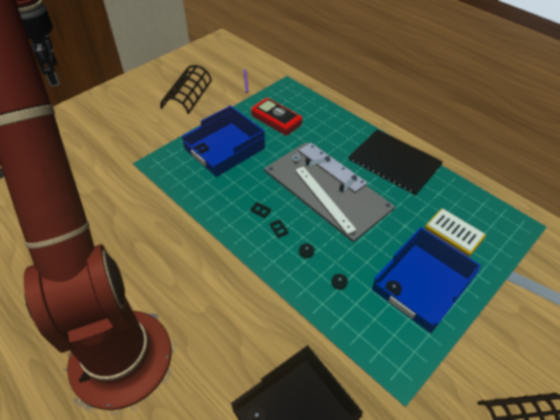

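The top view shows loose loops at (251,208) and (280,212) and loose hubs at (317,212) and (359,216). The look-alikes are the fixed loop in the left bin (141,195), the fixed hub in the right bin (396,190), and the black bin with a hub at (415,327)/(393,347). bin_loop is the left blue bin (154,172) and bin_hub is the right blue bin (412,167). The strut runs (243,146)–(335,171), with clip knobs near (246,134) and (296,138).

Run:
```python
from h import *
f=np.load('top.npy',allow_pickle=True).item()
im=f['img'];hsv=cv2.cvtColor(im,cv2.COLOR_RGB2HSV);C=cloud(f)
roi=np.zeros(im.shape[:2],np.uint8);roi[95:240,205:375]=1
c=im[95:235,205:375];cv2.imwrite('pics/crop1.png',cv2.cvtColor(cv2.resize(c,None,fx=4.7,fy=4.2*4.7/4.2*0.9,interpolation=cv2.INTER_CUBIC),cv2.COLOR_RGB2BGR))
def comps(m,nm,z,amin=15):
    cs,_=cv2.findContours(m.astype(np.uint8),cv2.RETR_EXTERNAL,cv2.CHAIN_APPROX_NONE)
    for k in cs:
        if cv2.contourArea(k)<amin: continue
        r=cv2.minAreaRect(k);b=cv2.boxPoints(r);mm=np.zeros(m.shape,np.uint8);cv2.drawContours(mm,[k],-1,1,-1)
        P=ray(f,b,z);zz=np.nanmedian(C[mm>0][:,2])
        print(nm,np.round(r[0],1),'area',cv2.contourArea(k),'z',np.round(zz,1),'ctr',np.round(ray(f,[r[0]],z)[0],1),'corners',np.round(P[:,:2]).tolist())
comps((hsv[...,2]<60)&(roi>0),'black',13)
comps((hsv[...,1]<40)&(hsv[...,2]>205)&(roi>0),'white',27)
notgreen=~((hsv[...,0]>70)&(hsv[...,0]<95)&(hsv[...,1]>90))
pm=cv2.morphologyEx(((notgreen)&(roi>0)).astype(np.uint8),cv2.MORPH_OPEN,np.ones((5,5)))
comps(pm,'plate',15,500)
blue=(hsv[...,0]>100)&(hsv[...,0]<130)&(hsv[...,1]>120)
comps(blue,'blue',3,500)
```

```text
black [358.5 216.5] area 136.0 z 15.4 ctr [ 434.1 -190.8   13. ] corners [[450.0, -175.0], [451.0, -208.0], [418.0, -207.0], [418.0, -174.0]]
black [315.9 212.3] area 137.0 z 16.1 ctr [444.  -84.5  13. ] corners [[451.0, -62.0], [466.0, -93.0], [437.0, -107.0], [422.0, -76.0]]
black [279.6 211.6] area 175.5 z 10.8 ctr [445.    5.6  13. ] corners [[438.0, 31.0], [465.0, 23.0], [453.0, -19.0], [425.0, -11.0]]
black [250.4 207.8] area 170.5 z 10.5 ctr [454.1  78.3  13. ] corners [[464.0, 103.0], [473.0, 60.0], [444.0, 54.0], [435.0, 97.0]]
black [295.  137.5] area 16.5 z 49.2 ctr [637.  -32.2  13. ] corners [[644.0, -27.0], [644.0, -37.0], [630.0, -37.0], [630.0, -27.0]]
white [288.1 156.5] area 690.0 z 27.3 ctr [582.8 -14.5  27. ] corners [[604.0, 103.0], [626.0, 98.0], [562.0, -132.0], [540.0, -126.0]]
plate [277.5 140.8] area 7337.5 z 17.0 ctr [627.   12.3  15. ] corners [[555.0, 175.0], [717.0, 172.0], [702.0, -154.0], [540.0, -143.0]]
blue [153.9 170.5] area 4480.0 z 9.1 ctr [550.8 327.3   3. ] corners [[462.0, 413.0], [652.0, 415.0], [642.0, 241.0], [453.0, 243.0]]
blue [412.2 165. ] area 4389.5 z 9.3 ctr [ 570.9 -335.3    3. ] corners [[663.0, -250.0], [672.0, -426.0], [480.0, -420.0], [474.0, -249.0]]
```

View pics/crop1.png

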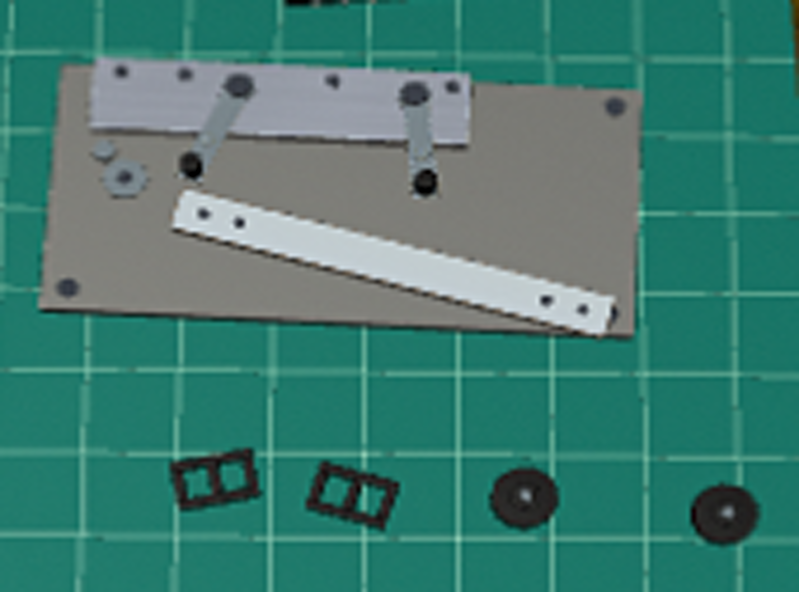

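```bash
cat > jigfit.py <<'E'
from h import *
def fit(J,W):
    J=np.array(J,float);W=np.array(W)[:,:2];a=J-J.mean(0);b=W-W.mean(0)
    th=np.arctan2((a[:,0]*b[:,1]-a[:,1]*b[:,0]).sum(),(a*b).sum());R=np.array([[np.cos(th),-np.sin(th)],[np.sin(th),np.cos(th)]])
    t=W.mean(0)-R@J.mean(0);return th,R,t,W-(J@R.T+t)
E
python3 - <<'E'
from jigfit import *
f=np.load('top.npy',allow_pickle=True).item()
d=[((60,66),(80,160),15),((40,310),(-75,160),15),((633,338),(-75,-160),15),((641,92),(80,-160),15),((91,130),(35,140),27),((470,145),(35,-65),27),((239,86),(63,60),27.5),((414,94),(63,-35),27.5),((126,177),(2,117),34.5),((104,150),(22.5,131),24)]
uv=lambda p:((p[0]+.5)/4.7-.5+205,(p[1]+.5)/4.23-.5+95)
W=np.array([ray(f,[uv(p)],z)[0] for p,_,z in d])
th,R,t,r=fit([j for _,j,_ in d],W);print(th,t,np.round(r,1).tolist())
np.savez('jig.npz',th=th,R=R,t=t)
inv=lambda P:(np.array(P)[:2]-t)@R
# knobs z=27.5+18 ; strut corners z=27
for n,p,z in [('kh',(190,163),45.5),('kf',(425,181),45.5),('heelA',(186,190),27),('heelB',(172,228),27),('toeA',(615,296),27),('toeB',(604,335),27)]:
    w=ray(f,[uv(p)],z)[0];print(n,w.round(1),'jig',inv(w).round(1))
# strut mask axis in jig
E
```

```text
-0.044038203614173634 [623.44253663  11.41617461] [[-1.9, 0.5], [-0.5, -0.7], [-1.1, 1.2], [-1.4, 1.0], [-1.2, -1.4], [0.0, -1.1], [2.5, 0.4], [2.4, 0.5], [1.0, -0.4], [0.1, 0.0]]
kh [636.8  93.   45.5] jig [ 9.8 82.1]
kf [626.8 -31.3  45.5] jig [  5.2 -42.6]
heelA [626.1  96.2  27. ] jig [-1.1 84.8]
heelB [602.5 103.2  27. ] jig [-25.   90.7]
toeA [ 563.  -133.2   27. ] jig [ -54.1 -147.2]
toeB [ 539.2 -127.    27. ] jig [ -78.1 -142. ]
```

```bash
cat > plan.py <<'E'
import json,os,sys
from jigfit import *
J=np.load('jig.npz');JR,Jt,th=J['R'],J['t'],float(J['th'])
def w(jx,jy): return JR@np.array([jx,jy],float)+Jt     # jig -> world
def jg(p): return (np.array(p)[:2]-Jt)@JR
F='cmd.json'
def Rm(psi):
    p=np.radians(psi);return np.array([[-np.sin(p),np.cos(p),0],[np.cos(p),np.sin(p),0],[0,0,-1]])
def load():
    if os.path.exists(F): d=json.load(open(F));return np.array(d['p']),np.array(d['R'])
    return np.array([258.344,596.422,201.597]),Ro.from_quat([-2.34721350e-04,.202941176,.979189996,-1.333e-3],scalar_first=True).as_matrix()
SAG=np.array([0,0,1.2])
def plan(segs):
    """segs: list of (fingers|None, [(x,y,z,psi,nrows),...]); each seg = one call; rows from call start"""
    p0,R0=load()
    for fing,wps in segs:
        out=[]
        p1,R1=p0,R0
        for x,y,z,psi,n in wps:
            T=np.array([x,y,z])+SAG
            d=R0.T@(T-p0)/750; r=Ro.from_matrix(R0.T@Rm(psi)).as_rotvec()/np.pi
            row=np.round(np.r_[d,r],3)+0.
            need=max(np.linalg.norm(T-p1)/41.7, np.degrees(np.linalg.norm(Ro.from_matrix(R1.T@Rm(psi)).as_rotvec()))/7.16)
            p1=p0+R0@(row[:3]*750); R1=R0@Ro.from_rotvec(row[3:]*np.pi).as_matrix()
            out.append(f'{row.tolist()} x{n} (need {need:.1f})')
        print('CALL fingers',fing,'rows',sum(q[4] for q in wps));print('\n'.join(out))
        p0,R0=p1,R1
    json.dump(dict(p=p0.tolist(),R=R0.tolist()),open(F,'w'))
def st():
    s=manip.read_state();q=s['orientation'];m=Ro.from_quat(q,scalar_first=True).as_matrix()
    print('t%.1f'%s['clock'],'p',np.round(s['eef_pos'],1),'psi %.1f'%np.degrees(np.arctan2(m[1,1],m[0,1])),'jig',jg(s['eef_pos']).round(1),'F',np.round(s['force'],1),'gap %.1f'%(85*s['finger_gap']),'ff %.1f'%s['finger_force'],'q7 %.2f'%s['qpos'][6]);return s
def knob(c,q,r=58):
    return w(63-r*np.cos(q),60+r*np.sin(q)) if c=='h' else w(63-r*np.cos(q),-35-r*np.sin(q))
def kpsi(c,q): return (90-np.degrees(q) if c=='h' else -90+np.degrees(q))+np.degrees(th)
E
python3 - <<'E'
from plan import *
f=np.load('top.npy',allow_pickle=True).item();C=cloud(f)
for u,v in((245,133),(295,137),(255,115),(293,116),(270,121),(231,136)):
    print(u,v,np.round(np.nanmax(C[v-3:v+4,u-3:u+4,2]),1),np.round(np.nanmedian(C[v-1:v+2,u-1:u+2,2]),1))
q=.39;k=knob('h',q);P=kpsi('h',q)
plan([(-.45,[(*k,200,P,15)]),(None,[(*k,60,P,5),(*k,38,P,6)])])
E
```

```text
245 133 54.8 49.9
295 137 53.5 50.5
255 115 41.7 35.5
293 116 42.3 36.4
270 121 34.2 26.8
231 136 40.4 35.0
CALL fingers -0.45 rows 15
[-0.729, -0.416, 0.002, -0.001, 0.0, 0.008] x15 (need 15.1)
CALL fingers None rows 11
[0.0, 0.0, 0.186, 0.0, 0.0, 0.0] x5 (need 3.4)
[0.0, 0.0, 0.216, 0.0, 0.0, 0.0] x6 (need 0.5)
```

Call:
{"op": "play_rows", "data": {"targets": [[-0.729,-0.416,0.002,-0.001,0,0.008],[-0.729,-0.416,0.002,-0.001,0,0.008],[-0.729,-0.416,0.002,-0.001,0,0.008],[-0.729,-0.416,0.002,-0.001,0,0.008],[-0.729,-0.416,0.002,-0.001,0,0.008],[-0.729,-0.416,0.002,-0.001,0,0.008],[-0.729,-0.416,0.002,-0.001,0,0.008],[-0.729,-0.416,0.002,-0.001,0,0.008],[-0.729,-0.416,0.002,-0.001,0,0.008],[-0.729,-0.416,0.002,-0.001,0,0.008],[-0.729,-0.416,0.002,-0.001,0,0.008],[-0.729,-0.416,0.002,-0.001,0,0.008],[-0.729,-0.416,0.002,-0.001,0,0.008],[-0.729,-0.416,0.002,-0.001,0,0.008],[-0.729,-0.416,0.002,-0.001,0,0.008],[-0.729,-0.416,0.002,-0.001,0,0.008],[-0.729,-0.416,0.002,-0.001,0,0.008],[-0.729,-0.416,0.002,-0.001,0,0.008],[-0.729,-0.416,0.002,-0.001,0,0.008]], "fingers": -0.45}}

```text
clock: 1.73
eef_pos: [634.9, 95.5, 199.8]
orientation: [-0.001, 0.214, 0.977, 0.002]
force: [0.4, 0.2, -0.7]
finger_gap: 0.277
finger_force: 0.0
```

Run:
```python
from plan import *
st();f=grab_frame('wrist');save(f,'w1.png')
print(np.round(-np.array(f['R']).T@f['t']))
kh=knob('h',.39);print(kh,proj(f,[[*kh,50]]).round())
```

```text
t1.7 p [634.9  95.5 199.8] psi 65.3 jig [ 7.8 84.5] F [ 0.4  0.2 -0.7] gap 23.5 ff 0.0 q7 0.98
[564. 127. 373.]
[636.40094863  92.97569593] [[277. 184.]]
```

View pics/w1.png

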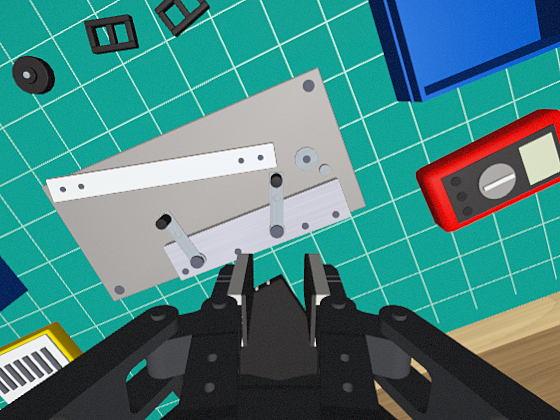

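The wrist view shows the heel knob at (276,180), the free knob at (163,222), the pivots at (277,231) and (197,261), the post at (306,158) and the pin at (325,170). This agrees with the estimate. I'll refine the jig fit from it.

```bash
python3 - <<'E'
from plan import *
import plan as P
f=grab_frame('wrist')
d=[((318,68),(-75,160),15),((46,184),(-75,-160),15),((365,207),(80,160),15),((113,300),(80,-160),15),((306,158),(2,117),34.5),((339,179),(35,140),27),((164,243),(35,-65),27)]
W=np.array([ray(f,[p],z)[0] for p,_,z in d])
a,R,t,r=fit([j for _,j,_ in d],W);print(a,t,np.round(r,1).tolist())
for n,p,z in [('ph',(277,231),35),('pf',(197,261),35),('kh',(276,180),50),('kf',(163,221),50),('heelA',(277,166),27),('heelB',(273,142),27),('toeA',(55,203),27),('toeB',(46,181),27),('pin',(325,170),24)]:
    x=ray(f,[p],z)[0];print(n,x.round(1),'jigW',((x[:2]-t)@R).round(1))
a2=(a+th)/2;t2=(t+Jt)/2
np.savez('jig.npz',th=a2,R=np.array([[np.cos(a2),-np.sin(a2)],[np.sin(a2),np.cos(a2)]]),t=t2)
E
python3 - <<'E'
from plan import *
print(th,Jt)
k=knob('h',.38);P=kpsi('h',.38)
# account lag: shift measured->desired
plan([(None,[(*k,60,P,7),(*k,39,P,6)]),(-.62,[(*knob('h',q),39,kpsi('h',q),1) for q in np.linspace(.38,1.68,19)]+[(*knob('h',1.68),39,kpsi('h',1.68),1)]),(-.3,[(*knob('h',1.68),39,kpsi('h',1.68),3),(*knob('h',1.68),75,kpsi('h',1.68),3)])])
E
```

```text
-0.053560371146961126 [621.27981374  14.22663952] [[0.5, -2.8], [2.6, 4.8], [-0.5, -2.3], [0.2, -0.5], [-1.3, -1.5], [0.5, -0.1], [-2.0, 2.4]]
ph [687.1  70.4  35. ] jigW [62.7 59.6]
pf [682.5 -24.1  35. ] jigW [ 63.2 -35. ]
kh [632.8  94.3  50. ] jigW [ 7.2 80.6]
kf [623.6 -27.   50. ] jigW [  4.6 -41. ]
heelA [624.8  99.1  27. ] jigW [-1.1 84.9]
heelB [600.9 105.7  27. ] jigW [-25.3  90.2]
toeA [ 562.3 -131.8   27. ] jigW [ -51.1 -148.9]
toeB [ 538.6 -126.    27. ] jigW [ -75.1 -144.4]
pin [650.  142.5  24. ] jigW [ 21.8 129.7]
-0.04879928738056738 [622.36117518  12.82140707]
CALL fingers None rows 13
[0.001, 0.001, -0.03, 0.0, 0.0, -0.002] x7 (need 0.5)
[0.001, 0.001, -0.002, 0.0, 0.0, -0.002] x6 (need 0.5)
CALL fingers -0.62 rows 20
[0.0, 0.0, 0.0, 0.0, 0.0, 0.0] x1 (need 0.0)
[0.0, 0.005, 0.0, 0.0, 0.0, 0.023] x1 (need 0.6)
[-0.001, 0.011, 0.0, 0.0, 0.0, 0.046] x1 (need 0.6)
[-0.002, 0.016, 0.0, 0.0, 0.0, 0.069] x1 (need 0.6)
[-0.003, 0.022, 0.0, 0.0, 0.0, 0.092] x1 (need 0.6)
[-0.005, 0.027, 0.0, 0.0, 0.0, 0.115] x1 (need 0.6)
[-0.007, 0.032, 0.0, 0.0, 0.0, 0.138] x1 (need 0.6)
[-0.009, 0.037, 0.0, 0.0, 0.0, 0.161] x1 (need 0.6)
[-0.012, 0.042, 0.0, 0.0, 0.0, 0.184] x1 (need 0.6)
[-0.016, 0.047, 0.0, 0.0, 0.0, 0.207] x1 (need 0.6)
[-0.019, 0.051, 0.0, 0.0, 0.0, 0.23] x1 (need 0.6)
[-0.023, 0.055, 0.0, 0.0, 0.0, 0.253] x1 (need 0.6)
[-0.027, 0.059, 0.0, 0.0, 0.0, 0.276] x1 (need 0.6)
[-0.031, 0.062, 0.0, 0.0, 0.0, 0.299] x1 (need 0.6)
[-0.036, 0.065, 0.0, 0.0, 0.0, 0.322] x1 (need 0.6)
[-0.041, 0.068, 0.0, 0.0, 0.0, 0.345] x1 (need 0.6)
[-0.046, 0.07, 0.0, 0.0, 0.0, 0.368] x1 (need 0.6)
[-0.051, 0.073, 0.0, 0.0, 0.0, 0.391] x1 (need 0.6)
[-0.056, 0.074, 0.0, 0.0, 0.0, 0.414] x1 (need 0.6)
[-0.056, 0.074, 0.0, 0.0, 0.0, 0.414] x1 (need 0.0)
CALL fingers -0.3 rows 6
[0.0, 0.0, 0.0, 0.0, 0.0, 0.0] x3 (need 0.0)
[0.0, 0.0, -0.048, 0.0, 0.0, 0.0] x3 (need 0.9)
```

```bash
python3 - <<'E'
s=open('plan.py').read()
s=s.replace("def plan(segs):","def plan(segs,start=None):").replace("    p0,R0=load()\n    for","    p0,R0=load() if start is None else start\n    for")
s=s.replace("def knob(","""def here():  # commanded pose guess from measured, vertical tool
    s=manip.read_state();m=Ro.from_quat(s['orientation'],scalar_first=True).as_matrix()
    return s['eef_pos']+SAG,Rm(np.degrees(np.arctan2(m[1,1],m[0,1])))
def knob(""")
open('plan.py','w').write(s)
E
python3 - <<'E'
from plan import *
s=st();print(s['qd'].round(3))
k=knob('h',.38);P=kpsi('h',.38);print(k,P,knob('f',.12))
plan([(-.45,[(*k,60,P,7),(*k,39,P,6)])],here())
E
```

```text
t1.8 p [635.   95.6 200.2] psi 65.4 jig [ 8.6 83.3] F [0.3 0.1 0.7] gap 23.6 ff 0.0 q7 0.98
[ 0.001 -0.     0.01  -0.004  0.002 -0.002  0.001]
[635.46396528  93.79203262] 65.43161057487619 [625.72583425 -29.33621526]
CALL fingers -0.45 rows 13
[-0.002, -0.002, 0.187, 0.0, 0.0, 0.0] x7 (need 3.4)
[-0.002, -0.002, 0.215, 0.0, 0.0, 0.0] x6 (need 0.5)
```

Call:
{"op": "play_rows", "data": {"targets": [[-0.002,-0.002,0.187,0,0,0],[-0.002,-0.002,0.187,0,0,0],[-0.002,-0.002,0.187,0,0,0],[-0.002,-0.002,0.187,0,0,0],[-0.002,-0.002,0.187,0,0,0],[-0.002,-0.002,0.187,0,0,0],[-0.002,-0.002,0.215,0,0,0],[-0.002,-0.002,0.215,0,0,0],[-0.002,-0.002,0.215,0,0,0],[-0.002,-0.002,0.215,0,0,0],[-0.002,-0.002,0.215,0,0,0]]}}

```text
clock: 2.75
eef_pos: [638.3, 91.7, 40.9]
orientation: [0.002, 0.215, 0.977, 0.002]
force: [-0.2, 0.4, 0.9]
finger_gap: 0.276
finger_force: 0.0
```

Run:
```python
from plan import *
s=st();k=knob('h',.38);print(k)
q=[.38]+list(np.linspace(.38,1.68,13))
plan([(-.62,[(*knob('h',a),39,kpsi('h',a),1) for a in q]+[(*knob('h',1.68),39,kpsi('h',1.68),3)])],here())
```

```text
t2.8 p [638.3  91.7  40.9] psi 65.2 jig [12.1 79.5] F [-0.2  0.4  0.9] gap 23.4 ff 0.0 q7 0.99
[635.46396528  93.79203262]
CALL fingers -0.62 rows 17
[0.005, 0.001, 0.003, 0.0, 0.0, -0.002] x1 (need 0.1)
[0.005, 0.001, 0.003, 0.0, 0.0, -0.002] x1 (need 0.0)
[0.004, 0.009, 0.003, 0.0, 0.0, 0.033] x1 (need 0.9)
[0.003, 0.018, 0.003, 0.0, 0.0, 0.067] x1 (need 0.9)
[0.001, 0.026, 0.003, 0.0, 0.0, 0.102] x1 (need 0.9)
[-0.002, 0.033, 0.003, 0.0, 0.0, 0.136] x1 (need 0.9)
[-0.006, 0.041, 0.003, 0.0, 0.0, 0.171] x1 (need 0.9)
[-0.011, 0.048, 0.003, 0.0, 0.0, 0.205] x1 (need 0.9)
[-0.016, 0.054, 0.003, 0.0, 0.0, 0.24] x1 (need 0.9)
[-0.022, 0.06, 0.003, 0.0, 0.0, 0.274] x1 (need 0.9)
[-0.029, 0.065, 0.003, 0.0, 0.0, 0.309] x1 (need 0.9)
[-0.036, 0.07, 0.003, 0.0, 0.0, 0.343] x1 (need 0.9)
[-0.044, 0.073, 0.003, 0.0, 0.0, 0.378] x1 (need 0.9)
[-0.052, 0.076, 0.003, 0.0, 0.0, 0.412] x1 (need 0.9)
[-0.052, 0.076, 0.003, 0.0, 0.0, 0.412] x3 (need 0.0)
```

Call:
{"op": "play_rows", "data": {"targets": [[0.005,0.001,0.003,0,0,-0.002],[0.005,0.001,0.003,0,0,-0.002],[0.005,0.001,0.003,0,0,-0.002],[0.004,0.009,0.003,0,0,0.033],[0.003,0.018,0.003,0,0,0.067],[0.001,0.026,0.003,0,0,0.102],[-0.002,0.033,0.003,0,0,0.136],[-0.006,0.041,0.003,0,0,0.171],[-0.011,0.048,0.003,0,0,0.205],[-0.016,0.054,0.003,0,0,0.24],[-0.022,0.06,0.003,0,0,0.274],[-0.029,0.065,0.003,0,0,0.309],[-0.036,0.07,0.003,0,0,0.343],[-0.044,0.073,0.003,0,0,0.378],[-0.052,0.076,0.003,0,0,0.412],[-0.052,0.076,0.003,0,0,0.412],[-0.052,0.076,0.003,0,0,0.412]], "fingers": -0.62}}

```text
clock: 4.17
eef_pos: [696.2, 126.7, 36.5]
orientation: [-0.001, 0.76, 0.65, 0.001]
force: [0.0, 0.8, -0.3]
finger_gap: 0.191
finger_force: 0.0
```

Run:
```python
from plan import *
s=st();h=here();x,y,z=s['eef_pos']
k=knob('f',.12);P=kpsi('f',.12);print(knob('h',1.68),k,P)
P0=kpsi('h',1.68)
plan([(-.4,[(x,y,z,P0,3),(x,y,95,P0,5)]),(None,[(*k,95,P,15)]),(None,[(*k,39,P,7)])],h)
```

```text
t4.2 p [696.2 126.7  36.5] psi -8.9 jig [ 68.1 117.3] F [ 0.   0.8 -0.3] gap 16.2 ff 0.0 q7 -0.07
[697.33906098 126.95436687] [625.72583425 -29.33621526] -85.92049966858265
CALL fingers -0.4 rows 8
[0.0, 0.0, 0.0, 0.0, 0.0, 0.001] x3 (need 0.0)
[0.0, 0.0, -0.078, 0.0, 0.0, 0.001] x5 (need 1.4)
CALL fingers None rows 15
[-0.22, -0.06, 0.0, 0.0, 0.0, 0.427] x15 (need 10.7)
CALL fingers None rows 7
[0.0, 0.0, 0.075, 0.0, 0.0, 0.0] x7 (need 1.3)
```

Call:
{"op": "play_rows", "data": {"targets": [[0,0,0,0,0,0],[0,0,0,0,0,0],[0,0,0,0,0,0],[0,0,-0.078,0,0,0.001],[0,0,-0.078,0,0,0.001],[0,0,-0.078,0,0,0.001],[0,0,-0.078,0,0,0.001]], "fingers": -0.4}}

```text
clock: 4.75
eef_pos: [697.0, 126.4, 96.9]
orientation: [-0.0, 0.761, 0.648, 0.003]
force: [-0.1, 0.1, -0.7]
finger_gap: 0.303
finger_force: 0.0
```

Call:
{"op": "play_rows", "data": {"targets": [[-0.22,-0.06,0,0,0,0.427],[-0.22,-0.06,0,0,0,0.427],[-0.22,-0.06,0,0,0,0.427],[-0.22,-0.06,0,0,0,0.427],[-0.22,-0.06,0,0,0,0.427],[-0.22,-0.06,0,0,0,0.427],[-0.22,-0.06,0,0,0,0.427],[-0.22,-0.06,0,0,0,0.427],[-0.22,-0.06,0,0,0,0.427],[-0.22,-0.06,0,0,0,0.427],[-0.22,-0.06,0,0,0,0.427],[-0.22,-0.06,0,0,0,0.427],[-0.22,-0.06,0,0,0,0.427],[-0.22,-0.06,0,0,0,0.427]]}}

```text
clock: 5.92
eef_pos: [624.8, -29.1, 94.0]
orientation: [-0.002, 0.999, 0.035, -0.0]
force: [-0.4, -1.4, -0.2]
finger_gap: 0.299
finger_force: 0.0
```

Run:
```python
from plan import *
s=st();f=grab_frame('wrist');save(f,'w2.png')
for q in(.05,.12):
  k=knob('f',q);print(q,k,proj(f,[[*k,50]]).round())
print(proj(f,[[*knob('h',1.65),50]]).round())
k=knob('f',.12);P=kpsi('f',.12)
plan([(-.4,[(*k,39,P,7)])],here())
```

```text
t5.9 p [624.8 -29.1  94. ] psi -85.9 jig [  4.5 -41.7] F [-0.4 -1.4 -0.2] gap 25.4 ff 0.0 q7 -0.92
0.05 [625.57892146 -25.27970359] [[272. 215.]]
0.12 [625.72583425 -29.33621526] [[278. 215.]]
[[29. 89.]]
CALL fingers -0.4 rows 7
[0.001, 0.0, 0.074, 0.0, 0.0, 0.0] x7 (need 1.3)
```

View pics/w2.png

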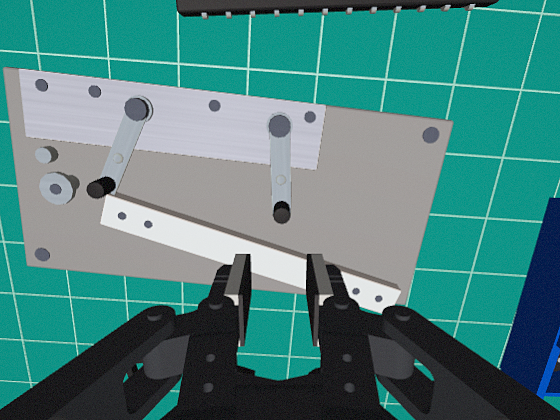

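The heel clip has not moved: its knob is still at (90,188), so the partly open tips, which sit back from the TCP, passed over it. The free knob is at (281,212), as predicted. I'll measure the tip height from the wrist depth.

Run:
```python
from plan import *
s=st();f=grab_frame('wrist');C=cloud(f)
for u,v in((240,260),(243,260),(314,260),(318,260),(245,256),(312,256)):
    print(u,v,C[v,u].round(1))
print(np.round(C[212,281],1),C[170,281].round(1),C[187,98].round(1))
k=knob('f',.12);P=kpsi('f',.12)
plan([(-.4,[(*k,34,P,8)])],here())
```

```text
t6.0 p [625.  -29.2  94.2] psi -86.0 jig [  4.7 -41.8] F [ 0.3 -0.3  0.3] gap 25.7 ff 0.0 q7 -0.92
240 260 [633.5 -12.5 133.9]
243 260 [633.6 -13.7 133.8]
314 260 [636.  -44.3 134.2]
318 260 [637.  -45.8 136. ]
245 256 [633.8 -14.3 130.3]
312 256 [636.  -43.8 130.5]
[628.5 -31.   50.9] [653.1 -29.3  31.8] [637.4  90.   51.3]
CALL fingers -0.4 rows 8
[0.001, 0.0, 0.081, 0.0, 0.0, 0.0] x8 (need 1.4)
```

Run:
```python
from plan import *
f=grab_frame('wrist');C=cloud(f)
print(np.round(-np.array(f['R']).T@f['t']),f['R'][2].round(2))
for z in(94,100,110,120,130): print(z,proj(f,[[625,-29,z],[635,-15,z],[615,-15,z]]).round().tolist())
for v in range(246,350,8): print(v,[C[v,u].round().tolist() for u in(236,243,247)])
```

```text
[702. -25. 267.] [-0.3  -0.02 -0.95]
94 [[277.0, 243.0], [253.0, 224.0], [251.0, 258.0]]
100 [[277.0, 248.0], [252.0, 229.0], [250.0, 263.0]]
110 [[277.0, 256.0], [250.0, 236.0], [249.0, 272.0]]
120 [[277.0, 265.0], [249.0, 244.0], [247.0, 282.0]]
130 [[277.0, 275.0], [247.0, 253.0], [245.0, 293.0]]
246 [[591.0, 1.0, 28.0], [591.0, -5.0, 27.0], [591.0, -8.0, 28.0]]
254 [[634.0, -10.0, 129.0], [635.0, -13.0, 130.0], [635.0, -15.0, 130.0]]
262 [[634.0, -11.0, 138.0], [634.0, -14.0, 137.0], [634.0, -16.0, 136.0]]
270 [[634.0, -12.0, 144.0], [634.0, -15.0, 144.0], [634.0, -16.0, 143.0]]
278 [[634.0, -13.0, 151.0], [634.0, -15.0, 150.0], [631.0, -17.0, 145.0]]
286 [[634.0, -13.0, 156.0], [635.0, -16.0, 157.0], [628.0, -17.0, 145.0]]
294 [[634.0, -14.0, 162.0], [633.0, -16.0, 160.0], [625.0, -17.0, 146.0]]
302 [[632.0, -14.0, 163.0], [631.0, -17.0, 162.0], [622.0, -17.0, 148.0]]
310 [[631.0, -15.0, 166.0], [628.0, -17.0, 162.0], [618.0, -17.0, 147.0]]
318 [[630.0, -15.0, 169.0], [625.0, -17.0, 163.0], [616.0, -18.0, 150.0]]
326 [[628.0, -15.0, 171.0], [622.0, -17.0, 162.0], [500.0, -9.0, 3.0]]
334 [[624.0, -15.0, 170.0], [618.0, -17.0, 162.0], [492.0, -10.0, 4.0]]
342 [[621.0, -16.0, 170.0], [615.0, -17.0, 163.0], [483.0, -10.0, 4.0]]
```

Run:
```python
from plan import *
s=st();f=grab_frame('side')
p=proj(f,[[625,-29,94],[625,-29,112],[625,-29,130]]).round();print(p)
u,v=p[1].astype(int);im=f['img'][v-70:v+70,u-90:u+90].copy()
im=cv2.resize(im,None,fx=4,fy=4,interpolation=cv2.INTER_CUBIC)
for q in p: cv2.circle(im,(int((q[0]-u+90)*4),int((q[1]-v+70)*4)),3,(255,0,255),-1)
cv2.imwrite('pics/s2.png',im[...,::-1])
```

```text
t6.1 p [625.3 -29.3  94.6] psi -86.0 jig [  5.  -41.9] F [-0.1 -0.2 -0.2] gap 25.5 ff 0.0 q7 -0.92
[[343. 172.]
 [344. 167.]
 [344. 161.]]
```

View pics/s2.png

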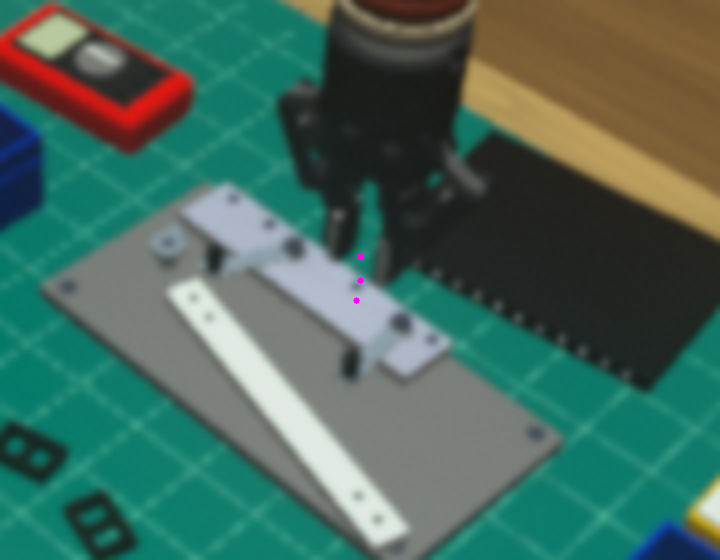

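The side crop shows the fingertips at about (360,265), roughly 30 mm above the reported TCP (marker at (357,300)). The wrist depth gives tip = TCP + 33 mm at this opening, so I'll use that offset and descend in steps, watching the force.

```bash
cat >> plan.py <<'E'
TIP=33.  # tip height above reported TCP at ~25 mm gap
def tipz():
    f=grab_frame('wrist');C=cloud(f);s=manip.read_state();e=s['eef_pos']
    P=C[:,200:360].reshape(-1,3);m=np.hypot(P[:,0]-e[0],P[:,1]-e[1])<60
    P=P[m&(P[:,2]>e[2]+5)&(P[:,2]<e[2]+70)]
    R=np.array(f['R']);t=np.array(f['t']);return np.percentile(P[:,2],[.5,1,2,5]).round(1)-e[2].round(1)
E
python3 - <<'E'
from plan import *
st()
k=knob('f',.12);P=kpsi('f',.12)
plan([(-.4,[(*k,20,P,5),(*k,6,P,8)])],here())
E
```

```text
t6.1 p [625.4 -29.3  94.7] psi -86.0 jig [  5. -42.] F [-0.4 -0.8  0.2] gap 25.3 ff 0.0 q7 -0.92
CALL fingers -0.4 rows 13
[0.0, 0.0, 0.1, 0.0, 0.0, -0.001] x5 (need 1.8)
[0.0, 0.0, 0.118, 0.0, 0.0, -0.001] x8 (need 0.3)
```

Call:
{"op": "play_rows", "data": {"targets": [[0,0,0.04,0,0,0],[0,0,0.07,0,0,0],[0,0,0.09,0,0,0],[0,0,0.1,0,0,0],[0,0,0.106,0,0,0],[0,0,0.112,0,0,0],[0,0,0.118,0,0,0],[0,0,0.118,0,0,0],[0,0,0.118,0,0,0]]}}

```text
clock: 6.87
eef_pos: [625.9, -29.0, 6.7]
orientation: [-0.001, 0.999, 0.034, 0.001]
force: [0.6, -0.2, 0.1]
finger_gap: 0.3
finger_force: 0.0
```

Run:
```python
from plan import *
st();f=grab_frame('wrist');save(f,'w3.png');C=cloud(f)
for v in range(238,270,4): print(v,[C[v,u].round().tolist() for u in(236,243,247,312,318)])
```

```text
t6.9 p [625.9 -29.    6.7] psi -86.1 jig [  5.6 -41.6] F [ 0.6 -0.2  0.1] gap 25.5 ff 0.0 q7 -0.84
238 [[631.0, -7.0, 16.0], [632.0, -11.0, 16.0], [632.0, -13.0, 16.0], [634.0, -47.0, 15.0], [634.0, -50.0, 14.0]]
242 [[628.0, -7.0, 15.0], [629.0, -11.0, 16.0], [629.0, -13.0, 16.0], [632.0, -47.0, 16.0], [632.0, -50.0, 15.0]]
246 [[626.0, -7.0, 15.0], [627.0, -11.0, 15.0], [627.0, -13.0, 16.0], [629.0, -47.0, 16.0], [629.0, -50.0, 15.0]]
250 [[625.0, -7.0, 16.0], [625.0, -11.0, 15.0], [625.0, -13.0, 16.0], [627.0, -47.0, 15.0], [628.0, -50.0, 16.0]]
254 [[634.0, -10.0, 41.0], [635.0, -13.0, 42.0], [635.0, -15.0, 41.0], [637.0, -44.0, 41.0], [637.0, -47.0, 41.0]]
258 [[635.0, -11.0, 45.0], [635.0, -14.0, 46.0], [635.0, -15.0, 45.0], [638.0, -43.0, 47.0], [637.0, -46.0, 46.0]]
262 [[635.0, -11.0, 50.0], [635.0, -14.0, 49.0], [636.0, -16.0, 50.0], [637.0, -43.0, 49.0], [638.0, -46.0, 50.0]]
266 [[635.0, -11.0, 54.0], [635.0, -14.0, 53.0], [635.0, -16.0, 53.0], [637.0, -43.0, 53.0], [637.0, -45.0, 52.0]]
```

View pics/w3.png

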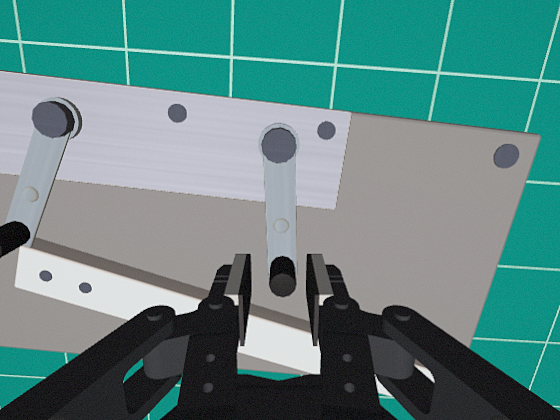

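The wrist view shows the free knob at (283,277), squarely between the pads, so the tip offset is confirmed.

Run:
```python
from plan import *
q=[.12]*2+list(np.linspace(.12,1.68,15))
plan([(-.62,[(*knob('f',a),5,kpsi('f',a),1) for a in q]+[(*knob('f',1.68),5,kpsi('f',1.68),3)])],here())
```

```text
CALL fingers -0.62 rows 20
[0.0, 0.0, 0.003, 0.0, 0.0, -0.001] x1 (need 0.0)
[0.0, 0.0, 0.003, 0.0, 0.0, -0.001] x1 (need 0.0)
[0.0, 0.0, 0.003, 0.0, 0.0, -0.001] x1 (need 0.0)
[0.0, 0.009, 0.003, 0.0, 0.0, -0.036] x1 (need 0.9)
[0.001, 0.017, 0.003, 0.0, 0.0, -0.072] x1 (need 0.9)
[0.004, 0.026, 0.003, 0.0, 0.0, -0.107] x1 (need 0.9)
[0.007, 0.034, 0.003, 0.0, 0.0, -0.143] x1 (need 0.9)
[0.011, 0.041, 0.003, 0.0, 0.0, -0.178] x1 (need 0.9)
[0.016, 0.048, 0.003, 0.0, 0.0, -0.214] x1 (need 0.9)
[0.022, 0.055, 0.003, 0.0, 0.0, -0.249] x1 (need 0.9)
[0.028, 0.06, 0.003, 0.0, 0.0, -0.284] x1 (need 0.9)
[0.035, 0.065, 0.003, 0.0, 0.0, -0.32] x1 (need 0.9)
[0.043, 0.07, 0.003, 0.0, 0.0, -0.355] x1 (need 0.9)
[0.051, 0.073, 0.003, 0.0, 0.0, -0.391] x1 (need 0.9)
[0.059, 0.075, 0.003, 0.0, 0.0, -0.426] x1 (need 0.9)
[0.068, 0.077, 0.003, 0.0, 0.0, -0.462] x1 (need 0.9)
[0.076, 0.077, 0.003, 0.0, 0.0, -0.497] x1 (need 0.9)
[0.076, 0.077, 0.003, 0.0, 0.0, -0.497] x3 (need 0.0)
```

Call:
{"op": "play_rows", "data": {"targets": [[0,0,0.003,0,0,0],[0,0,0.003,0,0,0],[0,0,0.003,0,0,0],[0,0.009,0.003,0,0,-0.036],[0.001,0.017,0.003,0,0,-0.072],[0.004,0.026,0.003,0,0,-0.107],[0.007,0.034,0.003,0,0,-0.143],[0.011,0.041,0.003,0,0,-0.178],[0.016,0.048,0.003,0,0,-0.214],[0.022,0.055,0.003,0,0,-0.249],[0.028,0.06,0.003,0,0,-0.284],[0.035,0.065,0.003,0,0,-0.32],[0.043,0.07,0.003,0,0,-0.355],[0.051,0.073,0.003,0,0,-0.391],[0.059,0.075,0.003,0,0,-0.426],[0.068,0.077,0.003,0,0,-0.462],[0.076,0.077,0.003,0,0,-0.497],[0.076,0.077,0.003,0,0,-0.497],[0.076,0.077,0.003,0,0,-0.497]], "fingers": -0.62}}

```text
clock: 8.5
eef_pos: [686.3, -83.0, 3.9]
orientation: [-0.001, 0.687, 0.727, 0.002]
force: [0.1, 0.5, -0.2]
finger_gap: 0.189
finger_force: 0.0
```

Run:
```python
from plan import *
s=st();x,y,z=s['eef_pos'];P0=kpsi('f',1.68);k=knob('h',.38);P=kpsi('h',.38)
f=grab_frame('wrist');C=cloud(f);g=grab_frame('top')
plan([(-.4,[(x,y,z,P0,3),(x,y,62,P0,5)]),(None,[(*k,62,P,14)]),(None,[(*k,5,P,7)])],here())
```

```text
t8.5 p [686.3 -83.    3.9] psi 3.2 jig [ 68.5 -92.6] F [ 0.1  0.5 -0.2] gap 16.1 ff 0.0 q7 0.39
CALL fingers -0.4 rows 8
[-0.001, 0.0, 0.0, 0.0, 0.0, -0.001] x3 (need 0.0)
[-0.001, 0.0, -0.078, 0.0, 0.0, -0.001] x5 (need 1.4)
CALL fingers None rows 14
[0.24, -0.053, 0.0, 0.0, 0.0, -0.344] x14 (need 8.7)
CALL fingers None rows 7
[0.0, 0.0, 0.076, 0.0, 0.0, 0.0] x7 (need 1.4)
```

Call:
{"op": "play_rows", "data": {"targets": [[0,0,0,0,0,0],[0,0,0,0,0,0],[0,0,0,0,0,0],[0,0,-0.078,0,0,0],[0,0,-0.078,0,0,0],[0,0,-0.078,0,0,0],[0,0,-0.078,0,0,0]], "fingers": -0.4}}

```text
clock: 9.18
eef_pos: [687.2, -83.0, 63.9]
orientation: [0.001, 0.686, 0.728, 0.002]
force: [-0.5, 0.6, -1.0]
finger_gap: 0.304
finger_force: 0.0
```

Call:
{"op": "play_rows", "data": {"targets": [[0.24,-0.053,0,0,0,-0.344],[0.24,-0.053,0,0,0,-0.344],[0.24,-0.053,0,0,0,-0.344],[0.24,-0.053,0,0,0,-0.344],[0.24,-0.053,0,0,0,-0.344],[0.24,-0.053,0,0,0,-0.344],[0.24,-0.053,0,0,0,-0.344],[0.24,-0.053,0,0,0,-0.344],[0.24,-0.053,0,0,0,-0.344],[0.24,-0.053,0,0,0,-0.344],[0.24,-0.053,0,0,0,-0.344],[0.24,-0.053,0,0,0,-0.344],[0.24,-0.053,0,0,0,-0.344],[0.24,-0.053,0,0,0,-0.344]]}}

```text
clock: 10.35
eef_pos: [635.8, 94.6, 62.6]
orientation: [0.0, 0.214, 0.977, 0.001]
force: [0.3, -0.4, -0.1]
finger_gap: 0.303
finger_force: 0.0
```

Run:
```python
from plan import *
s=st();k=knob('h',.38);P=kpsi('h',.38);print(k)
f=grab_frame('wrist');C=cloud(f)
hh=(C[...,2]>45)&(C[...,2]<55)&(np.hypot(C[...,0]-k[0],C[...,1]-k[1])<25)
print('knob from depth',np.nanmedian(C[hh],0).round(1),hh.sum(),jg(np.nanmedian(C[hh],0)))
plan([(-.4,[(*k,20,P,4),(*k,5,P,5)])],here())
q=[.38]*2+list(np.linspace(.38,1.68,14))
plan([(-.62,[(*knob('h',a),5,kpsi('h',a),1) for a in q]+[(*knob('h',1.68),5,kpsi('h',1.68),3)]),(-.4,[(*knob('h',1.68),5,kpsi('h',1.68),3),(*knob('h',1.68),90,kpsi('h',1.68),5)])])
```

```text
t10.3 p [635.8  94.6  62.6] psi 65.3 jig [ 9.4 82.3] F [ 0.3 -0.4 -0.1] gap 25.7 ff 0.0 q7 0.98
[635.46396528  93.79203262]
knob from depth [633.6  93.5  50.1] 341 [ 7.25310201 81.15598132]
CALL fingers -0.4 rows 9
[0.0, -0.001, 0.057, 0.0, 0.0, -0.001] x4 (need 1.0)
[0.0, -0.001, 0.077, 0.0, 0.0, -0.001] x5 (need 0.4)
CALL fingers -0.62 rows 19
[0.0, 0.0, 0.0, 0.0, 0.0, 0.0] x1 (need 0.0)
[0.0, 0.0, 0.0, 0.0, 0.0, 0.0] x1 (need 0.0)
[0.0, 0.0, 0.0, 0.0, 0.0, 0.0] x1 (need 0.0)
[0.0, 0.008, 0.0, 0.0, 0.0, 0.032] x1 (need 0.8)
[-0.002, 0.015, 0.0, 0.0, 0.0, 0.064] x1 (need 0.8)
[-0.003, 0.023, 0.0, 0.0, 0.0, 0.096] x1 (need 0.8)
[-0.006, 0.03, 0.0, 0.0, 0.0, 0.128] x1 (need 0.8)
[-0.009, 0.037, 0.0, 0.0, 0.0, 0.159] x1 (need 0.8)
[-0.013, 0.043, 0.0, 0.0, 0.0, 0.191] x1 (need 0.8)
[-0.018, 0.05, 0.0, 0.0, 0.0, 0.223] x1 (need 0.8)
[-0.023, 0.055, 0.0, 0.0, 0.0, 0.255] x1 (need 0.8)
[-0.029, 0.06, 0.0, 0.0, 0.0, 0.287] x1 (need 0.8)
[-0.036, 0.065, 0.0, 0.0, 0.0, 0.319] x1 (need 0.8)
[-0.042, 0.069, 0.0, 0.0, 0.0, 0.35] x1 (need 0.8)
[-0.049, 0.072, 0.0, 0.0, 0.0, 0.382] x1 (need 0.8)
[-0.057, 0.074, 0.0, 0.0, 0.0, 0.414] x1 (need 0.8)
[-0.057, 0.074, 0.0, 0.0, 0.0, 0.414] x3 (need 0.0)
CALL fingers -0.4 rows 8
[0.0, 0.0, 0.0, 0.0, 0.0, 0.0] x3 (need 0.0)
[0.0, 0.0, -0.113, 0.0, 0.0, 0.0] x5 (need 2.0)
```

Call:
{"op": "play_rows", "data": {"targets": [[0,-0.001,0.03,0,0,0],[0,-0.001,0.057,0,0,0],[0,-0.001,0.066,0,0,0],[0,-0.001,0.077,0,0,0],[0,-0.001,0.077,0,0,0],[0,-0.001,0.077,0,0,0]]}}

```text
clock: 10.9
eef_pos: [636.1, 94.1, 5.3]
orientation: [0.001, 0.214, 0.977, 0.002]
force: [0.2, 1.2, -0.9]
finger_gap: 0.298
finger_force: 0.0
```

Call:
{"op": "play_rows", "data": {"targets": [[0,0,0,0,0,0],[0,0,0,0,0,0],[0,0,0,0,0,0],[0,0.008,0,0,0,0.032],[-0.002,0.015,0,0,0,0.064],[-0.003,0.023,0,0,0,0.096],[-0.006,0.03,0,0,0,0.128],[-0.009,0.037,0,0,0,0.159],[-0.013,0.043,0,0,0,0.191],[-0.018,0.05,0,0,0,0.223],[-0.023,0.055,0,0,0,0.255],[-0.029,0.06,0,0,0,0.287],[-0.036,0.065,0,0,0,0.319],[-0.042,0.069,0,0,0,0.35],[-0.049,0.072,0,0,0,0.382],[-0.057,0.074,0,0,0,0.414],[-0.057,0.074,0,0,0,0.414],[-0.057,0.074,0,0,0,0.414]], "fingers": -0.62}}

```text
clock: 12.4
eef_pos: [697.9, 126.7, 5.5]
orientation: [-0.0, 0.761, 0.649, 0.002]
force: [-0.2, 0.1, -0.8]
finger_gap: 0.188
finger_force: 0.0
```

Call:
{"op": "play_rows", "data": {"targets": [[0,0,0,0,0,0],[0,0,0,0,0,0],[0,0,0,0,0,0],[0,0,-0.113,0,0,0],[0,0,-0.113,0,0,0],[0,0,-0.113,0,0,0],[0,0,-0.113,0,0,0],[0,0,-0.113,0,0,0]], "fingers": -0.4}}

```text
clock: 13.07
eef_pos: [697.3, 126.4, 90.4]
orientation: [-0.001, 0.761, 0.648, 0.002]
force: [-0.3, 0.3, -0.3]
finger_gap: 0.297
finger_force: 0.0
```

Run:
```python
from plan import *
s=st()
# strut grip: toe/heel from earlier measurements (top & wrist), world
heel=np.array([613.6,101.]);toe=np.array([550.7,-129.5])
heel=(np.array([614.3,99.7])+[612.9,102.4])/2; 
d=(heel-toe)/np.linalg.norm(heel-toe);print('len',np.linalg.norm(heel-toe),'slant in jig',np.degrees(np.arctan2(d[0],d[1])+th*-1), jg(heel),jg(toe))
g=toe+25*d;a=np.degrees(np.arctan2(d[1],d[0]));psi=a-90;print('grip',g,psi)
plan([(-.1,[(x0:=s['eef_pos'][0],s['eef_pos'][1],90,kpsi('h',1.68),1),(*g,90,psi,14)])],here())
```

```text
t13.1 p [697.3 126.4  90.4] psi -9.2 jig [ 69.4 117.1] F [-0.3  0.3 -0.3] gap 25.3 ff 0.0 q7 -0.09
len 238.97638481657552 slant in jig 18.05636888902019 [-13.05452929  87.69619186] [ -64.63343915 -145.64760719]
grip [ 557.28014808 -105.38150811] -15.26037567886766
CALL fingers -0.1 rows 15
[0.0, 0.0, 0.0, 0.0, 0.0, -0.001] x1 (need 0.0)
[-0.335, -0.135, 0.0, 0.0, 0.0, 0.034] x14 (need 6.5)
```

Call:
{"op": "play_rows", "data": {"targets": [[-0.335,-0.135,0,0,0,0.034],[-0.335,-0.135,0,0,0,0.034],[-0.335,-0.135,0,0,0,0.034],[-0.335,-0.135,0,0,0,0.034],[-0.335,-0.135,0,0,0,0.034],[-0.335,-0.135,0,0,0,0.034],[-0.335,-0.135,0,0,0,0.034],[-0.335,-0.135,0,0,0,0.034],[-0.335,-0.135,0,0,0,0.034],[-0.335,-0.135,0,0,0,0.034]], "fingers": 0.06}}

```text
clock: 13.9
eef_pos: [557.4, -103.8, 88.1]
orientation: [-0.002, 0.795, 0.607, 0.001]
force: [0.0, 1.1, 0.6]
finger_gap: 0.529
finger_force: 0.0
```

```bash
cat >> plan.py <<'E'
def topcrop(n):
    f=grab_frame('top');c=f['img'][95:235,205:375]
    cv2.imwrite('pics/'+n,cv2.cvtColor(cv2.resize(c,(799,592),interpolation=cv2.INTER_CUBIC),cv2.COLOR_RGB2BGR));return f
def tc(p): return ((p[0]+.5)/4.7-.5+205,(p[1]+.5)/4.23-.5+95)
def strut(f,lo=(0,)):
    """white strut from height+whiteness in any frame: returns ends (heel,toe) in jig"""
    C=cloud(f);hsv=cv2.cvtColor(f['img'],cv2.COLOR_RGB2HSV)
    m=(hsv[...,1]<35)&(hsv[...,2]>195)&(abs(C[...,2]-27)<6)
    v,u=np.nonzero(m);P=ray(f,np.c_[u,v],27.)[:,:2];P=(P-Jt)@JR
    P=P[(P[:,0]>-100)&(P[:,0]<45)&(abs(P[:,1])<175)]
    r=cv2.minAreaRect(P.astype(np.float32));b=cv2.boxPoints(r)
    b=b[np.argsort(b[:,1])];return len(P),b[2:].mean(0).round(1),b[:2].mean(0).round(1),np.round(r[1],1)
E
python3 - <<'E'
from plan import *
s=st();f=grab_frame('wrist');save(f,'w4.png');print(strut(grab_frame('top')),strut(f))
g=np.array([557.3,-105.4])
plan([(.06,[(*g,20,-15.3,4),(*g,-13,-15.3,6)])],here())
E
```

```text
t13.9 p [ 557.4 -103.8   88.1] psi -15.2 jig [ -59.2 -119.6] F [0.  1.1 0.6] gap 45.0 ff 0.0 q7 0.23
(390, array([ -2.7, 132.8], dtype=float32), array([  7.5, -49.6], dtype=float32), array([ 81.6, 182.7])) (8825, array([5.8, 2.8], dtype=float32), array([ -29.5, -153.1], dtype=float32), array([159.8,  99.5]))
CALL fingers 0.06 rows 10
[-0.003, 0.0, 0.091, 0.0, 0.0, 0.001] x4 (need 1.6)
[-0.003, 0.0, 0.135, 0.0, 0.0, 0.001] x6 (need 0.8)
```

View pics/w4.png

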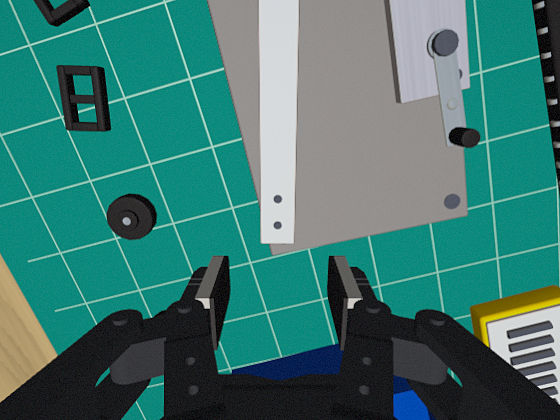

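The strut lies straight in the wrist view, with its toe at (278,243) and its axis on the gripper midline. The free clip is turned back, with its knob at (464,137). Now I'll grip the strut.

Call:
{"op": "play_rows", "data": {"targets": [[-0.003,0,0.05,0,0,0.001],[-0.003,0,0.091,0,0,0.001],[-0.003,0,0.115,0,0,0.001],[-0.003,0,0.125,0,0,0.001],[-0.003,0,0.13,0,0,0.001],[-0.003,0,0.135,0,0,0.001],[-0.003,0,0.135,0,0,0.001],[-0.003,0,0.135,0,0,0.001]]}}

```text
clock: 14.67
eef_pos: [558.1, -107.5, -11.1]
orientation: [0.0, 0.796, 0.605, 0.002]
force: [-0.2, 0.0, 0.8]
finger_gap: 0.529
finger_force: 0.0
```

Call:
{"op": "play_rows", "data": {"targets": [[0,0,0,0,0,0],[0,0,0,0,0,0],[0,0,0,0,0,0],[0,0,0,0,0,0],[0,0,0,0,0,0],[0,0,0,0,0,0]], "fingers": -1}}

```text
clock: 15.17
eef_pos: [557.4, -107.4, -10.8]
orientation: [-0.0, 0.796, 0.606, 0.002]
force: [-1.7, -0.0, 6.0]
finger_gap: 0.272
finger_force: 60.0
```

Run:
```python
from plan import *
s=st();f=topcrop('t2.png');np.save('top2.npy',f,allow_pickle=True)
```

```text
t15.2 p [ 557.4 -107.4  -10.8] psi -15.5 jig [ -59.  -123.3] F [-1.7 -0.   6. ] gap 23.1 ff 60.0 q7 0.31
```

View pics/t2.png

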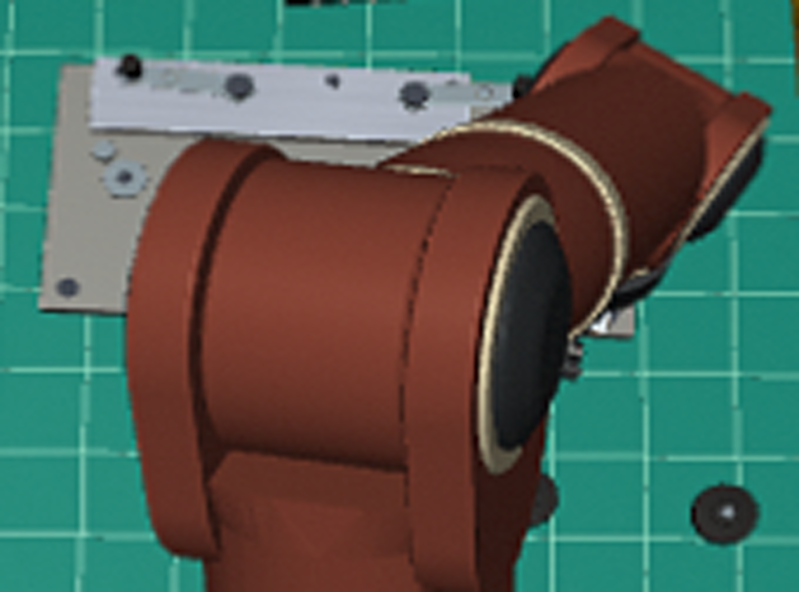

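Both clips are back: the heel knob is at (130,66) and the free knob is beyond the fence end at (525,88). The strut is gripped. Next I'll shift it sideways and ease the slant so it lines up with the gap.

Run:
```python
from plan import *
s=st();p=w(-12.2,-119.6);P=-8+np.degrees(th);z=s['eef_pos'][2];x0=s['eef_pos']
psi0=-15.5
plan([(None,[(*(x0[:2]+(p-x0[:2])*k),z,psi0+(P-psi0)*k,2) for k in(.2,.4,.6,.8,1)]+[(*p,z,P,2)])],here())
```

```text
t15.2 p [ 557.4 -107.5  -10.8] psi -15.5 jig [ -59.  -123.3] F [-0.9  0.5  5.5] gap 23.1 ff 60.0 q7 0.31
CALL fingers None rows 12
[0.004, 0.012, 0.0, 0.0, 0.0, -0.005] x2 (need 0.2)
[0.007, 0.024, 0.0, 0.0, 0.0, -0.01] x2 (need 0.2)
[0.011, 0.036, 0.0, 0.0, 0.0, -0.015] x2 (need 0.2)
[0.015, 0.048, 0.0, 0.0, 0.0, -0.021] x2 (need 0.2)
[0.019, 0.06, 0.0, 0.0, 0.0, -0.026] x2 (need 0.2)
[0.019, 0.06, 0.0, 0.0, 0.0, -0.026] x2 (need 0.0)
```

Call:
{"op": "play_rows", "data": {"targets": [[0.004,0.012,0,0,0,-0.005],[0.004,0.012,0,0,0,-0.005],[0.007,0.024,0,0,0,-0.01],[0.007,0.024,0,0,0,-0.01],[0.011,0.036,0,0,0,-0.015],[0.011,0.036,0,0,0,-0.015],[0.015,0.048,0,0,0,-0.021],[0.015,0.048,0,0,0,-0.021],[0.019,0.06,0,0,0,-0.026],[0.019,0.06,0,0,0,-0.026],[0.019,0.06,0,0,0,-0.026],[0.019,0.06,0,0,0,-0.026],[0.019,0.06,0,0,0,-0.026]]}}

```text
clock: 16.3
eef_pos: [601.5, -107.5, -10.8]
orientation: [-0.002, 0.77, 0.637, -0.001]
force: [-6.2, -1.1, 9.0]
finger_gap: 0.267
finger_force: 60.5
```

Run:
```python
from plan import *
s=st();f=grab_frame('wrist');g=grab_frame('side')
hp=w(18,95.3);print('pred heel px',proj(f,[[*hp,27]]).round(),proj(g,[[*hp,27]]).round())
u,v=proj(g,[[*w(10,90),27]])[0].astype(int)
a=cv2.resize(f['img'],(420,315));b=cv2.resize(g['img'][v-40:v+65,u-45:u+80],None,fx=3,fy=3,interpolation=cv2.INTER_CUBIC)
print('side crop origin',u-45,v-40)
o=np.zeros((315,800,3),np.uint8);o[:,:420]=a;o[:,420:795]=b;cv2.imwrite('pics/m1.png',o[...,::-1])
```

```text
t16.3 p [ 601.5 -107.5  -10.8] psi -10.8 jig [ -15.  -121.2] F [-6.2 -1.1  9. ] gap 22.7 ff 60.5 q7 0.32
pred heel px [[ 289. -484.]] [[306. 160.]]
side crop origin 259 122
```

View pics/m1.png

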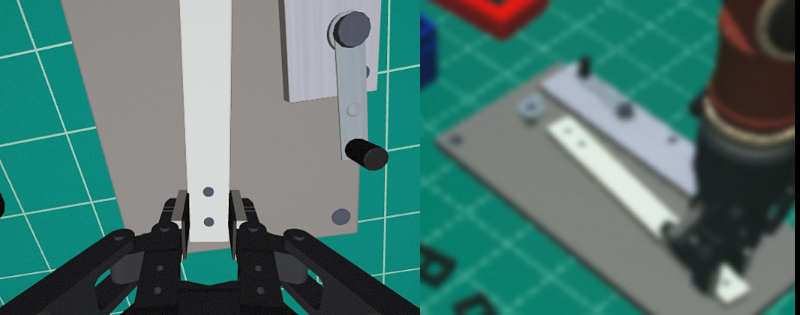

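Run:
```python
from plan import *
g=grab_frame('side');o=lambda p:(259+(p[0]-420+.5)/3-.5,122+(p[1]+.5)/3-.5)
for n,p,z in(('heel',(560,122),27),('post',(530,104),34.5),('fenceR?',(541,87),27),('toe',(734,291),27)):
    print(n,jg(ray(g,[o(p)],z)[0]).round(1))
im=g['img'];hsv=cv2.cvtColor(im,cv2.COLOR_RGB2HSV)
m=((hsv[...,1]<30)&(hsv[...,2]>215)).astype(np.uint8);m[:140]=0;m[:,:290]=0;m[240:]=0;m[:,400:]=0
cs,_=cv2.findContours(m,cv2.RETR_EXTERNAL,cv2.CHAIN_APPROX_NONE)
for k in sorted(cs,key=cv2.contourArea)[-3:]:
    P=jg2=((ray(g,k.reshape(-1,2),27)[:,:2])-Jt)@JR
    r=cv2.minAreaRect(P.astype(np.float32));b=cv2.boxPoints(r);print(cv2.contourArea(k),b.round(1).tolist(),r[1])
```

```text
heel [11.7 90.2]
post [  2.1 119. ]
fenceR? [ 30.5 134.4]
toe [ -18.8 -140.1]
23.5 [[-29.399999618530273, -134.0], [-22.899999618530273, -147.89999389648438], [-2.299999952316284, -138.1999969482422], [-8.800000190734863, -124.30000305175781]] (22.7841796875, 15.40185832977295)
287.5 [[-17.299999237060547, -50.400001525878906], [3.5, -52.900001525878906], [20.299999237060547, 87.69999694824219], [-0.5, 90.19999694824219]] (141.5367431640625, 20.945995330810547)
```

Run:
```python
from plan import *
s=st();P=-10.8;z=s['eef_pos'][2]+3
plan([(None,[(*s['eef_pos'][:2],z,P,2),(*w(-11,-119.5),z,P,2),(*w(-7.2,-118.2),z,P,4)])],here())
```

```text
t16.4 p [ 601.5 -107.5  -10.8] psi -10.8 jig [ -15.  -121.2] F [-6.8 -0.4  9.2] gap 22.9 ff 60.5 q7 0.32
CALL fingers None rows 8
[0.0, 0.0, -0.004, 0.0, 0.0, 0.0] x2 (need 0.1)
[0.003, 0.005, -0.004, 0.0, 0.0, 0.0] x2 (need 0.1)
[0.005, 0.01, -0.004, 0.0, 0.0, 0.0] x4 (need 0.1)
```

Call:
{"op": "play_rows", "data": {"targets": [[0,0,-0.004,0,0,0],[0,0,-0.004,0,0,0],[0.003,0.005,-0.004,0,0,0],[0.003,0.005,-0.004,0,0,0],[0.005,0.01,-0.004,0,0,0],[0.005,0.01,-0.004,0,0,0],[0.005,0.01,-0.004,0,0,0],[0.005,0.01,-0.004,0,0,0],[0.005,0.01,-0.004,0,0,0]]}}

```text
clock: 17.2
eef_pos: [611.9, -103.0, -9.3]
orientation: [-0.001, 0.77, 0.637, 0.001]
force: [-2.3, 0.1, -1.7]
finger_gap: 0.269
finger_force: 59.2
```

```bash
cat >> plan.py <<'E'
def sidestrut():
    g=grab_frame('side');hsv=cv2.cvtColor(g['img'],cv2.COLOR_RGB2HSV)
    m=((hsv[...,1]<30)&(hsv[...,2]>205)).astype(np.uint8);m[:130]=0;m[:,:285]=0;m[250:]=0;m[:,410:]=0
    cs,_=cv2.findContours(m,cv2.RETR_EXTERNAL,cv2.CHAIN_APPROX_NONE)
    k=max(cs,key=cv2.contourArea);P=(ray(g,k.reshape(-1,2),27)[:,:2]-Jt)@JR
    r=cv2.minAreaRect(P.astype(np.float32));b=cv2.boxPoints(r);b=b[np.argsort(b[:,1])]
    h,t=b[2:].mean(0),b[:2].mean(0);print('side heel',h.round(1),'vis.end',t.round(1),'slant %.1f'%np.degrees(np.arctan2(*(h-t))),'w %.1f'%min(r[1]));return g
E
python3 - <<'E'
from plan import *
s=st();sidestrut()
P=-9.8+0
z=s['eef_pos'][2]
T0=np.array(jg(s['eef_pos']));d=np.array([.122,.9925])
plan([(None,[(*w(*(T0+d*k)),z,-10.8,1) for k in(3,6,9,12,15,18)]+[(*w(*(T0+d*18)),z,-10.8,2)])],here())
E
```

```text
t17.2 p [ 611.9 -103.    -9.3] psi -10.8 jig [  -4.8 -116.2] F [-2.3  0.1 -1.7] gap 22.9 ff 59.2 q7 0.31
side heel [21.  95.3] vis.end [  2.9 -46.5] slant 7.3 w 22.6
CALL fingers None rows 8
[0.004, 0.0, 0.0, 0.0, 0.0, 0.0] x1 (need 0.1)
[0.008, 0.0, 0.0, 0.0, 0.0, 0.0] x1 (need 0.1)
[0.012, 0.0, 0.0, 0.0, 0.0, 0.0] x1 (need 0.1)
[0.016, 0.0, 0.0, 0.0, 0.0, 0.0] x1 (need 0.1)
[0.02, 0.0, 0.0, 0.0, 0.0, 0.0] x1 (need 0.1)
[0.024, 0.0, 0.0, 0.0, 0.0, 0.0] x1 (need 0.1)
[0.024, 0.0, 0.0, 0.0, 0.0, 0.0] x2 (need 0.0)
```

Run:
```python
from plan import *
s=st();z=s['eef_pos'][2];P=-10.8
plan([(None,[(*w(-8.2,-114),z,P,3)]+[(*w(-8.2+3*k/22,-114+k),z,P,1) for k in(2,4,6,8,10,12)]+[(*w(-6.6,-102),z,P,2)])],here())
```

```text
t17.2 p [ 611.9 -103.    -9.2] psi -10.8 jig [  -4.8 -116.2] F [-0.9 -0.5 -2.8] gap 22.9 ff 59.2 q7 0.31
CALL fingers None rows 11
[0.002, -0.005, 0.0, 0.0, 0.0, 0.0] x3 (need 0.1)
[0.005, -0.005, 0.0, 0.0, 0.0, 0.0] x1 (need 0.1)
[0.008, -0.005, 0.0, 0.0, 0.0, 0.0] x1 (need 0.0)
[0.01, -0.005, 0.0, 0.0, 0.0, 0.0] x1 (need 0.0)
[0.013, -0.005, 0.0, 0.0, 0.0, 0.0] x1 (need 0.1)
[0.016, -0.005, 0.0, 0.0, 0.0, 0.0] x1 (need 0.0)
[0.018, -0.005, 0.0, 0.0, 0.0, 0.0] x1 (need 0.0)
[0.018, -0.005, 0.0, 0.0, 0.0, 0.0] x2 (need 0.0)
```

Call:
{"op": "play_rows", "data": {"targets": [[0.002,-0.005,0,0,0,0],[0.002,-0.005,0,0,0,0],[0.005,-0.005,0,0,0,0],[0.008,-0.005,0,0,0,0],[0.01,-0.005,0,0,0,0],[0.013,-0.005,0,0,0,0],[0.016,-0.005,0,0,0,0],[0.018,-0.005,0,0,0,0],[0.018,-0.005,0,0,0,0],[0.018,-0.005,0,0,0,0]]}}

```text
clock: 18.08
eef_pos: [611.2, -88.7, -9.0]
orientation: [-0.001, 0.77, 0.637, 0.002]
force: [-1.2, 0.1, -2.7]
finger_gap: 0.267
finger_force: 59.1
```

Run:
```python
from plan import *
s=st();sidestrut();z=s['eef_pos'][2];P=-10.8
T=jg(s['eef_pos'])
plan([(None,[(*w(T[0]+(-5-T[0])*k/8,T[1]+(-93-T[1])*k/8),z,P,1) for k in range(1,9)]+[(*w(-5,-93),z,P,3)])],here())
```

```text
t18.1 p [611.2 -88.7  -9. ] psi -10.8 jig [  -6.2 -101.9] F [-1.2  0.1 -2.7] gap 22.7 ff 59.1 q7 0.29
side heel [ 20.1 109.4] vis.end [  3.1 -30.2] slant 6.9 w 22.1
CALL fingers None rows 11
[0.001, 0.0, 0.0, 0.0, 0.0, 0.0] x1 (need 0.0)
[0.003, 0.0, 0.0, 0.0, 0.0, 0.0] x1 (need 0.0)
[0.004, 0.0, 0.0, 0.0, 0.0, 0.0] x1 (need 0.0)
[0.006, 0.0, 0.0, 0.0, 0.0, 0.0] x1 (need 0.0)
[0.007, 0.0, 0.0, 0.0, 0.0, 0.0] x1 (need 0.0)
[0.009, 0.0, 0.0, 0.0, 0.0, 0.0] x1 (need 0.0)
[0.01, 0.0, 0.0, 0.0, 0.0, 0.0] x1 (need 0.0)
[0.012, 0.0, 0.0, 0.0, 0.0, 0.0] x1 (need 0.0)
[0.012, 0.0, 0.0, 0.0, 0.0, 0.0] x3 (need 0.0)
```

Call:
{"op": "play_rows", "data": {"targets": [[0.001,0,0,0,0,0],[0.003,0,0,0,0,0],[0.004,0,0,0,0,0],[0.006,0,0,0,0,0],[0.007,0,0,0,0,0],[0.009,0,0,0,0,0],[0.01,0,0,0,0,0],[0.012,0,0,0,0,0],[0.012,0,0,0,0,0],[0.012,0,0,0,0,0]]}}

```text
clock: 18.97
eef_pos: [612.6, -80.2, -9.0]
orientation: [-0.001, 0.77, 0.638, 0.001]
force: [-2.3, -1.1, -2.0]
finger_gap: 0.272
finger_force: 59.2
```

Call:
{"op": "play_rows", "data": {"targets": [[0.002,0,0,0,0,0],[0.003,0,0,0,0,0],[0.004,0,0,0,0,0],[0.005,0,0,0,0,0],[0.005,0,0,0,0,0]]}}

```text
clock: 19.38
eef_pos: [613.3, -77.1, -9.0]
orientation: [-0.001, 0.771, 0.637, 0.001]
force: [-2.3, -1.8, -1.9]
finger_gap: 0.267
finger_force: 63.5
```

Run:
```python
from plan import *
s=st();sidestrut()
```

```text
t19.4 p [613.3 -77.1  -9. ] psi -10.8 jig [ -4.7 -90.3] F [-2.3 -1.8 -1.9] gap 22.7 ff 63.5 q7 0.27
side heel [ 22.8 121.6] vis.end [  2.7 -16.5] slant 8.3 w 21.8
```

Call:
{"op": "play_rows", "data": {"targets": [[0.001,0,0,0,0,0],[0.002,0,0,0,0,0],[0.003,0,0,0,0,0],[0.003,0,0,0,0,0]]}}

```text
clock: 19.77
eef_pos: [613.3, -77.1, -8.9]
orientation: [0.0, 0.771, 0.637, 0.0]
force: [-3.0, -4.5, -2.3]
finger_gap: 0.271
finger_force: 63.6
```

Call:
{"op": "play_rows", "data": {"targets": [[0.001,0,0,0,0,0],[0.002,0,0,0,0,0],[0.003,0,0,0,0,0],[0.003,0,0,0,0,0]]}}

```text
clock: 20.1
eef_pos: [613.4, -77.1, -8.7]
orientation: [0.001, 0.771, 0.637, -0.001]
force: [-2.7, -7.7, -1.2]
finger_gap: 0.27
finger_force: 63.7
```

Run:
```python
from plan import *
s=st();g=sidestrut()
u,v=proj(g,[[*w(15,110),27]])[0].astype(int)
b=cv2.resize(g['img'][v-30:v+40,u-40:u+60],None,fx=7,fy=7,interpolation=cv2.INTER_CUBIC)
cv2.imwrite('pics/s5.png',b[...,::-1])
```

```text
t20.1 p [613.4 -77.1  -8.7] psi -10.9 jig [ -4.6 -90.2] F [-2.7 -7.7 -1.2] gap 22.9 ff 63.7 q7 0.27
side heel [ 22.8 121.6] vis.end [  2.7 -16.5] slant 8.3 w 21.8
```

View pics/s5.png

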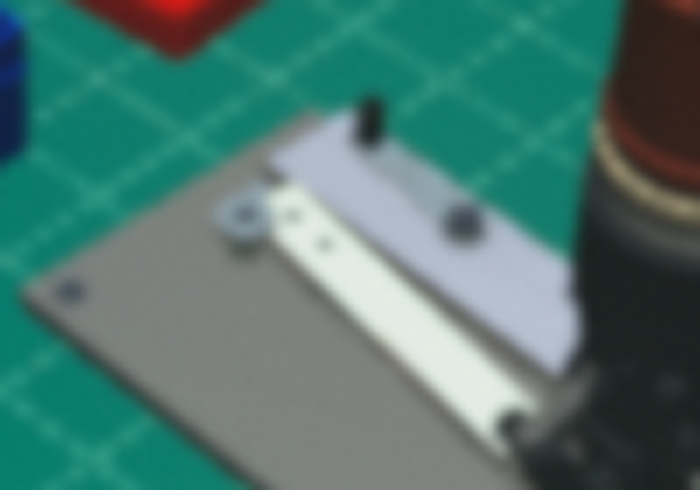

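The side crop shows the heel end under the post head at the pin (about (285,190)), with the strut still slanting by about 7–8°. The force rises with no further motion, so the heel has met the pin. Now I'll swing it.

Run:
```python
from plan import *
s=st();z=s['eef_pos'][2];a0=8.
T=jg(s['eef_pos'])
def pt(a):
    r=np.radians(a);r0=np.radians(a0);return T+217*np.array([np.sin(r0)-np.sin(r),np.cos(r0)-np.cos(r)])
print(pt(0))
A=[7,6,5,4,3,2,1,0]
plan([(None,[(*w(*pt(a)),z,-a-2.8,2) for a in A]+[(*w(*pt(0)),z,-2.8,2)])],here())
```

```text
t20.1 p [613.4 -77.1  -8.7] psi -10.9 jig [ -4.6 -90.3] F [-3.9 -7.3 -1. ] gap 22.7 ff 63.7 q7 0.27
[ 25.5992952  -92.41265856]
CALL fingers None rows 18
[0.0, 0.005, 0.0, 0.0, 0.0, -0.006] x2 (need 0.2)
[0.0, 0.01, 0.0, 0.0, 0.0, -0.012] x2 (need 0.1)
[0.0, 0.015, 0.0, 0.0, 0.0, -0.017] x2 (need 0.1)
[0.001, 0.02, 0.0, 0.0, 0.0, -0.023] x2 (need 0.1)
[0.001, 0.025, 0.0, 0.0, 0.0, -0.029] x2 (need 0.1)
[0.002, 0.03, 0.0, 0.0, 0.0, -0.034] x2 (need 0.1)
[0.002, 0.035, 0.0, 0.0, 0.0, -0.04] x2 (need 0.1)
[0.003, 0.04, 0.0, 0.0, 0.0, -0.045] x2 (need 0.1)
[0.003, 0.04, 0.0, 0.0, 0.0, -0.045] x2 (need 0.0)
```

Call:
{"op": "play_rows", "data": {"targets": [[0,0.005,0,0,0,-0.006],[0,0.005,0,0,0,-0.006],[0,0.01,0,0,0,-0.012],[0,0.01,0,0,0,-0.012],[0,0.015,0,0,0,-0.017],[0,0.015,0,0,0,-0.017],[0.001,0.02,0,0,0,-0.023],[0.001,0.02,0,0,0,-0.023],[0.001,0.025,0,0,0,-0.029],[0.001,0.025,0,0,0,-0.029],[0.002,0.03,0,0,0,-0.034],[0.002,0.03,0,0,0,-0.034],[0.002,0.035,0,0,0,-0.04],[0.002,0.035,0,0,0,-0.04]]}}

```text
clock: 21.32
eef_pos: [640.6, -80.1, -8.6]
orientation: [0.002, 0.729, 0.684, -0.0]
force: [-2.9, -7.1, -1.5]
finger_gap: 0.27
finger_force: 63.6
```

Call:
{"op": "play_rows", "data": {"targets": [[0.001,0.003,0,0,0,-0.003],[0.001,0.005,0,0,0,-0.005],[0.001,0.005,0,0,0,-0.005]]}}

```text
clock: 21.57
eef_pos: [641.0, -80.0, -8.8]
orientation: [-0.001, 0.725, 0.689, -0.002]
force: [-7.3, -7.2, 1.2]
finger_gap: 0.269
finger_force: 63.9
```

Run:
```python
from plan import *
s=st();g=sidestrut();f=grab_frame('wrist')
o=np.zeros((420,800,3),np.uint8);o[:,:350]=cv2.resize(f['img'][0:420,150:500],(350,420))
u,v=proj(g,[[*w(15,60),27]])[0].astype(int)
o[:,350:800]=cv2.resize(g['img'][v-50:v+55,u-50:u+62],(450,420),interpolation=cv2.INTER_CUBIC)
cv2.imwrite('pics/m2.png',o[...,::-1])
```

```text
t21.6 p [641.  -80.   -8.8] psi -3.0 jig [ 23.1 -91.8] F [-7.3 -7.2  1.2] gap 22.9 ff 63.9 q7 0.35
side heel [ 24.2 121.2] vis.end [ 26.2 -45.9] slant -0.7 w 29.2
```

View pics/m2.png

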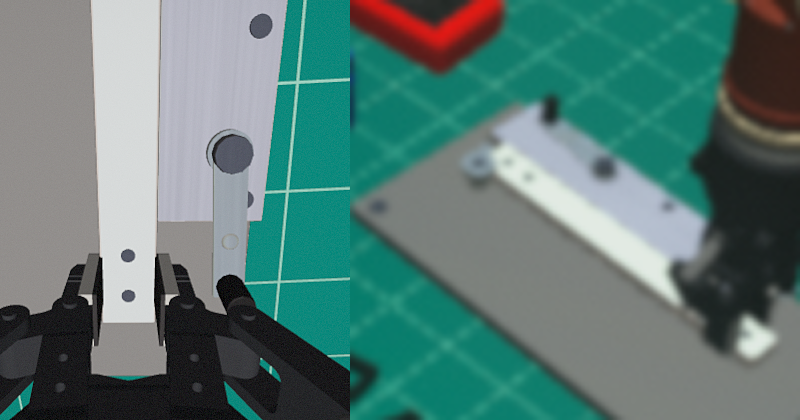

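The wrist view shows the strut's far edge flush against the fence face (column 160), and the side view shows the heel under the post head at (495,160). I'll release gently and rise.

Call:
{"op": "play_rows", "data": {"targets": [[-0.002,-0.003,0,0,0,0],[-0.003,-0.004,0,0,0,0],[-0.003,-0.004,0,0,0,0]]}}

```text
clock: 21.92
eef_pos: [641.1, -80.0, -8.6]
orientation: [0.001, 0.725, 0.689, 0.001]
force: [-2.4, -5.0, -2.5]
finger_gap: 0.265
finger_force: 63.5
```

Call:
{"op": "play_rows", "data": {"targets": [[0,0,0,0,0,0],[0,0,0,0,0,0],[0,0,0,0,0,0],[0,0,-0.04,0,0,0],[0,0,-0.1,0,0,0],[0,0,-0.1,0,0,0],[0,0,-0.1,0,0,0]], "fingers": -0.25}}

```text
clock: 22.5
eef_pos: [644.9, -76.8, 70.3]
orientation: [0.003, 0.723, 0.691, 0.005]
force: [-0.8, -0.1, -0.4]
finger_gap: 0.369
finger_force: 0.0
```

Run:
```python
from plan import *
s=st();g=sidestrut()
k=knob('f',1.68);P=kpsi('f',1.68);print(k,P)
f=grab_frame('wrist');C=cloud(f)
hh=(C[...,2]>46)&(C[...,2]<54)&(np.hypot(C[...,0]-k[0],C[...,1]-k[1])<25)
kk=np.nanmedian(C[hh],0);print('knob',kk.round(1),hh.sum(),jg(kk))
hsv=cv2.cvtColor(f['img'],cv2.COLOR_RGB2HSV);m=(hsv[...,1]<25)&(hsv[...,2]>190)&(abs(C[...,2]-27)<5)
Q=(C[m][:,:2]-Jt)@JR;print('strut',np.percentile(Q[:,0],[1,50,99]).round(1),np.percentile(Q[:,1],[1,99]).round(1))
for lo in range(-110,100,30):
    q=Q[(Q[:,1]>lo)&(Q[:,1]<lo+30)]
    if len(q)>50: print(lo,np.percentile(q[:,0],[2,98]).round(1))
plan([(-.4,[(*k,55,P,7)]),(None,[(*k,20,P,4),(*k,5,P,5)])],here())
```

```text
t22.5 p [644.9 -76.8  70.3] psi -2.6 jig [ 26.9 -88.4] F [-0.8 -0.1 -0.4] gap 31.3 ff 0.0 q7 0.32
side heel [ 23.9 121.2] vis.end [  25.4 -114.2] slant -0.4 w 28.9
[687.08020391 -83.10428244] 3.4609163718257765
knob [684.2 -83.   50.2] 313 [ 66.38978405 -92.67897507]
strut [ 10.3  38.2 120.2] [-251.6   40. ]
-110 [10.6 33.6]
-80 [10.7 76.6]
-50 [11. 77.]
-20 [11.  76.6]
10 [10.9 76.4]
40 [10.8 76.1]
CALL fingers -0.4 rows 7
[-0.006, 0.061, 0.015, 0.0, 0.0, -0.034] x7 (need 1.1)
CALL fingers None rows 9
[0.0, 0.0, 0.047, 0.0, 0.0, 0.0] x4 (need 0.8)
[0.0, 0.0, 0.067, 0.0, 0.0, 0.0] x5 (need 0.4)
```

Call:
{"op": "play_rows", "data": {"targets": [[-0.006,0.061,0.015,0,0,-0.034],[-0.006,0.061,0.015,0,0,-0.034],[-0.006,0.061,0.015,0,0,-0.034],[-0.006,0.061,0.015,0,0,-0.034],[-0.006,0.061,0.015,0,0,-0.034]], "fingers": -0.4}}

```text
clock: 23.02
eef_pos: [685.5, -84.0, 54.3]
orientation: [-0.001, 0.686, 0.728, 0.001]
force: [-0.0, 0.1, 0.6]
finger_gap: 0.299
finger_force: 0.0
```

Call:
{"op": "play_rows", "data": {"targets": [[0,0,0.03,0,0,0],[0,0,0.047,0,0,0],[0,0,0.06,0,0,0],[0,0,0.067,0,0,0],[0,0,0.067,0,0,0],[0,0,0.067,0,0,0]]}}

```text
clock: 23.52
eef_pos: [686.6, -84.3, 4.7]
orientation: [-0.001, 0.686, 0.728, 0.001]
force: [0.6, 0.3, 0.3]
finger_gap: 0.301
finger_force: 0.0
```

Run:
```python
from plan import *
s=st()
q=[1.65]*2+list(np.linspace(1.65,-.15,17))
plan([(-.62,[(*knob('f',a),5,kpsi('f',a),1) for a in q])],here())
```

```text
t23.5 p [686.6 -84.3   4.7] psi 3.4 jig [ 68.9 -93.9] F [0.6 0.3 0.3] gap 25.6 ff 0.0 q7 0.41
CALL fingers -0.62 rows 19
[0.002, -0.002, 0.0, 0.0, 0.0, 0.009] x1 (need 0.2)
[0.002, -0.002, 0.0, 0.0, 0.0, 0.009] x1 (need 0.0)
[0.002, -0.002, 0.0, 0.0, 0.0, 0.009] x1 (need 0.0)
[0.002, -0.01, 0.0, 0.0, 0.0, 0.045] x1 (need 0.9)
[0.004, -0.019, 0.0, 0.0, 0.0, 0.081] x1 (need 0.9)
[0.007, -0.027, 0.0, 0.0, 0.0, 0.117] x1 (need 0.9)
[0.01, -0.035, 0.0, 0.0, 0.0, 0.152] x1 (need 0.9)
[0.015, -0.042, 0.0, 0.0, 0.0, 0.188] x1 (need 0.9)
[0.02, -0.049, 0.0, 0.0, 0.0, 0.224] x1 (need 0.9)
[0.026, -0.056, 0.0, 0.0, 0.0, 0.26] x1 (need 0.9)
[0.033, -0.061, 0.0, 0.0, 0.0, 0.296] x1 (need 0.9)
[0.04, -0.066, 0.0, 0.0, 0.0, 0.331] x1 (need 0.9)
[0.048, -0.07, 0.0, 0.0, 0.0, 0.367] x1 (need 0.9)
[0.056, -0.073, 0.0, 0.0, 0.0, 0.403] x1 (need 0.9)
[0.064, -0.075, 0.0, 0.0, 0.0, 0.439] x1 (need 0.9)
[0.073, -0.076, 0.0, 0.0, 0.0, 0.475] x1 (need 0.9)
[0.081, -0.077, 0.0, 0.0, 0.0, 0.511] x1 (need 0.9)
[0.09, -0.076, 0.0, 0.0, 0.0, 0.546] x1 (need 0.9)
[0.099, -0.074, 0.0, 0.0, 0.0, 0.582] x1 (need 0.9)
```

Call:
{"op": "play_rows", "data": {"targets": [[0.002,-0.002,0,0,0,0.009],[0.002,-0.002,0,0,0,0.009],[0.002,-0.002,0,0,0,0.009],[0.002,-0.01,0,0,0,0.045],[0.004,-0.019,0,0,0,0.081],[0.007,-0.027,0,0,0,0.117],[0.01,-0.035,0,0,0,0.152],[0.015,-0.042,0,0,0,0.188],[0.02,-0.049,0,0,0,0.224],[0.026,-0.056,0,0,0,0.26],[0.033,-0.061,0,0,0,0.296],[0.04,-0.066,0,0,0,0.331],[0.048,-0.07,0,0,0,0.367],[0.056,-0.073,0,0,0,0.403],[0.064,-0.075,0,0,0,0.439],[0.073,-0.076,0,0,0,0.475],[0.081,-0.077,0,0,0,0.511],[0.09,-0.076,0,0,0,0.546],[0.099,-0.074,0,0,0,0.582],[0.099,-0.074,0,0,0,0.582]], "fingers": -0.62}}

```text
clock: 25.18
eef_pos: [626.9, -19.6, 5.9]
orientation: [0.004, 0.995, -0.101, 0.002]
force: [-1.6, -6.8, -0.5]
finger_gap: 0.195
finger_force: 3.4
```

Run:
```python
from plan import *
s=st();p=s['eef_pos'];print('free at 0 knob jig (5,-35)')
P0=kpsi('f',-.15);k=knob('h',1.65);P=kpsi('h',1.65);q0=w(jg(p)[0],jg(p)[1]-3)
plan([(-.62,[(*q0,p[2],P0,2)]),(-.4,[(*q0,p[2],P0,3),(*q0,60,P0,3)]),(None,[(*k,60,P,14)]),(None,[(*k,20,P,4),(*k,5,P,5)])],here())
```

```text
t25.2 p [626.9 -19.6   5.9] psi -101.6 jig [  6.1 -32.1] F [-1.6 -6.8 -0.5] gap 16.6 ff 3.4 q7 -1.07
free at 0 knob jig (5,-35)
CALL fingers -0.62 rows 2
[0.001, 0.004, 0.0, 0.0, 0.0, -0.001] x2 (need 0.1)
CALL fingers -0.4 rows 6
[0.0, 0.0, 0.0, 0.0, 0.0, 0.0] x3 (need 0.0)
[0.0, 0.0, -0.072, 0.0, 0.0, 0.0] x3 (need 1.3)
CALL fingers None rows 14
[0.05, -0.214, 0.0, 0.0, 0.0, -0.523] x14 (need 13.1)
CALL fingers None rows 9
[0.0, 0.0, 0.053, 0.0, 0.0, 0.0] x4 (need 1.0)
[0.0, 0.0, 0.073, 0.0, 0.0, 0.0] x5 (need 0.4)
```

Call:
{"op": "play_rows", "data": {"targets": [[0.001,0.004,0,0,0,0],[0.001,0.004,0,0,0,0]]}}

```text
clock: 25.35
eef_pos: [627.0, -20.0, 5.7]
orientation: [0.001, 0.995, -0.1, 0.001]
force: [-1.9, -4.6, 2.9]
finger_gap: 0.191
finger_force: 2.7
```

Call:
{"op": "play_rows", "data": {"targets": [[0,0,0,0,0,0],[0,0,0,0,0,0],[0,0,0,0,0,0],[0,0,-0.072,0,0,0],[0,0,-0.072,0,0,0],[0,0,-0.072,0,0,0]], "fingers": -0.4}}

```text
clock: 25.85
eef_pos: [630.2, -16.5, 62.8]
orientation: [-0.002, 0.995, -0.098, 0.005]
force: [-0.4, 0.1, -0.3]
finger_gap: 0.303
finger_force: 0.0
```

Call:
{"op": "play_rows", "data": {"targets": [[0.05,-0.214,0,0,0,-0.523],[0.05,-0.214,0,0,0,-0.523],[0.05,-0.214,0,0,0,-0.523],[0.05,-0.214,0,0,0,-0.523],[0.05,-0.214,0,0,0,-0.523],[0.05,-0.214,0,0,0,-0.523],[0.05,-0.214,0,0,0,-0.523],[0.05,-0.214,0,0,0,-0.523],[0.05,-0.214,0,0,0,-0.523],[0.05,-0.214,0,0,0,-0.523],[0.05,-0.214,0,0,0,-0.523],[0.05,-0.214,0,0,0,-0.523],[0.05,-0.214,0,0,0,-0.523],[0.05,-0.214,0,0,0,-0.523],[0.05,-0.214,0,0,0,-0.523],[0.05,-0.214,0,0,0,-0.523]]}}

```text
clock: 27.18
eef_pos: [694.9, 133.9, 58.8]
orientation: [-0.001, 0.751, 0.66, 0.001]
force: [-0.3, 0.7, -0.4]
finger_gap: 0.303
finger_force: 0.0
```

Run:
```python
from plan import *
s=st();k=knob('h',1.65);P=kpsi('h',1.65)
f=grab_frame('wrist');C=cloud(f)
for kk in(k,knob('f',0)):
    hh=(C[...,2]>46)&(C[...,2]<54)&(np.hypot(C[...,0]-kk[0],C[...,1]-kk[1])<25)
    print('knob',jg(np.nanmedian(C[hh],0)),hh.sum())
plan([(-.4,[(*k,20,P,4),(*k,5,P,5)])],here())
q=list(np.linspace(1.65,-.15,17))
plan([(-.62,[(*knob('h',a),5,kpsi('h',a),1) for a in q])])
```

```text
t27.2 p [694.9 133.9  58.8] psi -7.3 jig [ 66.5 124.5] F [-0.3  0.7 -0.4] gap 25.8 ff 0.0 q7 -0.04
knob [ 68.09220863 118.25453756] 330
knob [nan nan] 0
CALL fingers -0.4 rows 9
[-0.009, 0.002, 0.052, 0.0, 0.0, 0.0] x4 (need 0.9)
[-0.009, 0.002, 0.072, 0.0, 0.0, 0.0] x5 (need 0.4)
CALL fingers -0.62 rows 17
[0.0, 0.0, 0.0, 0.0, 0.0, 0.0] x1 (need 0.0)
[0.0, -0.009, 0.0, 0.0, 0.0, -0.036] x1 (need 0.9)
[-0.002, -0.017, 0.0, 0.0, 0.0, -0.072] x1 (need 0.9)
[-0.004, -0.026, 0.0, 0.0, 0.0, -0.107] x1 (need 0.9)
[-0.007, -0.034, 0.0, 0.0, 0.0, -0.143] x1 (need 0.9)
[-0.012, -0.041, 0.0, 0.0, 0.0, -0.179] x1 (need 0.9)
[-0.017, -0.048, 0.0, 0.0, 0.0, -0.215] x1 (need 0.9)
[-0.022, -0.055, 0.0, 0.0, 0.0, -0.251] x1 (need 0.9)
[-0.029, -0.061, 0.0, 0.0, 0.0, -0.286] x1 (need 0.9)
[-0.036, -0.066, 0.0, 0.0, 0.0, -0.322] x1 (need 0.9)
[-0.044, -0.07, 0.0, 0.0, 0.0, -0.358] x1 (need 0.9)
[-0.052, -0.073, 0.0, 0.0, 0.0, -0.394] x1 (need 0.9)
[-0.06, -0.076, 0.0, 0.0, 0.0, -0.43] x1 (need 0.9)
[-0.069, -0.077, 0.0, 0.0, 0.0, -0.465] x1 (need 0.9)
[-0.077, -0.077, 0.0, 0.0, 0.0, -0.501] x1 (need 0.9)
[-0.086, -0.077, 0.0, 0.0, 0.0, -0.537] x1 (need 0.9)
[-0.094, -0.075, 0.0, 0.0, 0.0, -0.573] x1 (need 0.9)
  return np.nanmean(a, axis, out=out, keepdims=keepdims)
```

Call:
{"op": "play_rows", "data": {"targets": [[-0.009,0.002,0.01,0,0,0],[-0.009,0.002,0.035,0,0,0],[-0.009,0.002,0.052,0,0,0],[-0.009,0.002,0.065,0,0,0],[-0.009,0.002,0.072,0,0,0],[-0.009,0.002,0.072,0,0,0],[-0.009,0.002,0.072,0,0,0]]}}

```text
clock: 27.82
eef_pos: [696.0, 126.7, 5.0]
orientation: [-0.001, 0.75, 0.661, 0.001]
force: [0.6, 0.4, 0.1]
finger_gap: 0.306
finger_force: 0.0
```

Call:
{"op": "play_rows", "data": {"targets": [[0,0,0,0,0,0],[0,0,0,0,0,0],[0,0,0,0,0,0],[0,-0.009,0,0,0,-0.036],[-0.002,-0.017,0,0,0,-0.072],[-0.004,-0.026,0,0,0,-0.107],[-0.007,-0.034,0,0,0,-0.143],[-0.012,-0.041,0,0,0,-0.179],[-0.017,-0.048,0,0,0,-0.215],[-0.022,-0.055,0,0,0,-0.251],[-0.029,-0.061,0,0,0,-0.286],[-0.036,-0.066,0,0,0,-0.322],[-0.044,-0.07,0,0,0,-0.358],[-0.052,-0.073,0,0,0,-0.394],[-0.06,-0.076,0,0,0,-0.43],[-0.069,-0.077,0,0,0,-0.465],[-0.077,-0.077,0,0,0,-0.501],[-0.086,-0.077,0,0,0,-0.537],[-0.094,-0.075,0,0,0,-0.573],[-0.094,-0.075,0,0,0,-0.573]], "fingers": -0.62}}

```text
clock: 29.48
eef_pos: [631.4, 69.4, 6.2]
orientation: [0.002, -0.054, 0.999, 0.006]
force: [-1.8, 7.0, 1.6]
finger_gap: 0.187
finger_force: 3.1
```

Run:
```python
from plan import *
s=st();p=s['eef_pos'];P0=kpsi('h',-.15);q0=w(jg(p)[0],jg(p)[1]+3)
# rise, then retreat to a place where the top camera sees everything (near the left, low x)
b=(480,260)
plan([(-.62,[(*q0,p[2],P0,2)]),(-.4,[(*q0,p[2],P0,3),(*q0,110,P0,4)]),(None,[(*b,150,20,15)])],here())
```

```text
t29.5 p [631.4  69.4   6.2] psi 96.2 jig [ 6.3 56.9] F [-1.8  7.   1.6] gap 15.9 ff 3.1 q7 1.45
CALL fingers -0.62 rows 2
[-0.001, 0.004, 0.0, 0.0, 0.0, 0.002] x2 (need 0.1)
CALL fingers -0.4 rows 7
[0.0, 0.0, 0.0, 0.0, 0.0, 0.0] x3 (need 0.0)
[0.0, 0.0, -0.138, 0.0, 0.0, 0.0] x4 (need 2.5)
CALL fingers None rows 15
[0.176, 0.269, -0.054, 0.0, 0.0, 0.421] x15 (need 10.6)
```

Call:
{"op": "play_rows", "data": {"targets": [[-0.001,0.004,0,0,0,0],[-0.001,0.004,0,0,0,0]]}}

```text
clock: 29.65
eef_pos: [631.7, 69.8, 5.8]
orientation: [0.001, -0.052, 0.999, 0.003]
force: [-1.8, 4.8, 1.1]
finger_gap: 0.186
finger_force: 2.6
```

Call:
{"op": "play_rows", "data": {"targets": [[0,0,0,0,0,0],[0,0,0,0,0,0],[0,0,0,0,0,0],[0,0,-0.138,0,0,0],[0,0,-0.138,0,0,0],[0,0,-0.138,0,0,0],[0,0,-0.138,0,0,0]], "fingers": -0.4}}

```text
clock: 30.23
eef_pos: [636.2, 65.2, 114.6]
orientation: [0.007, -0.051, 0.999, 0.001]
force: [1.0, -0.1, 0.9]
finger_gap: 0.296
finger_force: 0.0
```

Call:
{"op": "play_rows", "data": {"targets": [[0.176,0.269,-0.054,0,0,0.421],[0.176,0.269,-0.054,0,0,0.421],[0.176,0.269,-0.054,0,0,0.421],[0.176,0.269,-0.054,0,0,0.421],[0.176,0.269,-0.054,0,0,0.421],[0.176,0.269,-0.054,0,0,0.421],[0.176,0.269,-0.054,0,0,0.421],[0.176,0.269,-0.054,0,0,0.421],[0.176,0.269,-0.054,0,0,0.421],[0.176,0.269,-0.054,0,0,0.421],[0.176,0.269,-0.054,0,0,0.421],[0.176,0.269,-0.054,0,0,0.421],[0.176,0.269,-0.054,0,0,0.421],[0.176,0.269,-0.054,0,0,0.421]]}}

```text
clock: 31.4
eef_pos: [479.5, 252.7, 149.0]
orientation: [-0.0, 0.572, 0.82, 0.001]
force: [-0.8, 0.8, 0.2]
finger_gap: 0.299
finger_force: 0.0
```

```bash
cat >> plan.py <<'E'
def knobs(f):
    C=cloud(f);V=cv2.cvtColor(f['img'],cv2.COLOR_RGB2HSV)[...,2]
    for c,k in(('h',w(5,60)),('f',w(5,-35))):
        m=(V<75)&(np.hypot(C[...,0]-k[0],C[...,1]-k[1])<22)&(C[...,2]>25)
        v,u=np.nonzero(m)
        if len(u): print('knob',c,len(u),jg(ray(f,[(u.mean(),v.mean())],43)[0]).round(1))
def pieces(f):
    hsv=cv2.cvtColor(f['img'],cv2.COLOR_RGB2HSV);m=((hsv[...,2]<60)).astype(np.uint8);C=cloud(f)
    cs,_=cv2.findContours(m,cv2.RETR_EXTERNAL,cv2.CHAIN_APPROX_NONE)
    for k in cs:
        if not 80<cv2.contourArea(k)<400: continue
        r=cv2.minAreaRect(k);z=13
        p=ray(f,[r[0]],z)[0]
        if not(380<p[0]<760 and abs(p[1])<440): continue
        b=(ray(f,cv2.boxPoints(r),12)[:,:2]);e=[np.linalg.norm(b[1]-b[0]),np.linalg.norm(b[2]-b[1])]
        L=b[1]-b[0] if e[0]>e[1] else b[2]-b[1]
        print('piece px',np.round(r[0]).tolist(),'A',cv2.contourArea(k),'xy',p[:2].round(1),'size',np.round(e,1),'long axis deg %.0f'%(np.degrees(np.arctan2(L[1],L[0]))%180))
E
python3 - <<'E'
from plan import *
s=st();f=grab_frame('top');np.save('top3.npy',f,allow_pickle=True)
knobs(f);pieces(f)
C=cloud(f);hsv=cv2.cvtColor(f['img'],cv2.COLOR_RGB2HSV);m=(hsv[...,1]<25)&(hsv[...,2]>215)
v,u=np.nonzero(m);P=(ray(f,np.c_[u,v],27.)[:,:2]-Jt)@JR;P=P[(P[:,0]>0)&(P[:,0]<34)&(abs(P[:,1]-5)<130)]
for lo in range(-120,121,30):
    q=P[(P[:,1]>lo)&(P[:,1]<lo+30)]
    if len(q): print(lo,len(q),np.percentile(q[:,0],[2,50,98]).round(1))
print('y range',np.percentile(P[:,1],[.5,99.5]))
E
```

```text
t31.4 p [479.5 252.7 149. ] psi 20.2 jig [-154.4  232.6] F [-0.8  0.8  0.2] gap 25.4 ff 0.0 q7 0.01
knob h 20 [ 5.8 58.9]
knob f 23 [  6.7 -35.8]
piece px [358.0, 216.0] A 130.5 xy [ 434.1 -190.8] size [32.8 32.8] long axis deg 179
piece px [316.0, 212.0] A 132.0 xy [444.2 -85. ] size [33.7 32.5] long axis deg 117
piece px [280.0, 212.0] A 169.5 xy [445.2   5.5] size [28.6 43.3] long axis deg 72
piece px [250.0, 208.0] A 163.0 xy [453.9  78. ] size [43.4 27.7] long axis deg 102
piece px [396.0, 190.0] A 124.0 xy [ 502.4 -286.6] size [33.5 31.1] long axis deg 91
-120 72 [14.1 23.1 33.6]
-90 91 [12.8 22.9 33.7]
-60 49 [13.9 24.3 32.9]
-30 95 [13.6 23.1 33.6]
0 98 [12.6 22.9 33.6]
30 67 [13.7 24.2 33. ]
60 69 [13.  22.9 33.5]
90 77 [13.3 24.1 33.8]
120 8 [17.9 24.1 30.4]
y range [-114.51042426  121.510041  ]
```

Top-view numbers: both knobs are square, at jig y 58.9 and -35.8, and the strut is parallel at x ≈ 23. The four loose pieces have not moved. Now the first loop.

Run:
```python
from plan import *
x=(454,78)
plan([(.4,[(*x,150,12,6),(*x,60,12,4)])],here())
```

```text
CALL fingers 0.4 rows 10
[-0.207, -0.112, -0.001, 0.0, 0.0, 0.045] x6 (need 4.2)
[-0.207, -0.112, 0.119, 0.0, 0.0, 0.045] x4 (need 2.2)
```

Call:
{"op": "play_rows", "data": {"targets": [[-0.207,-0.112,0,0,0,0.045],[-0.207,-0.112,0,0,0,0.045],[-0.207,-0.112,0,0,0,0.045],[-0.207,-0.112,0,0,0,0.045],[-0.207,-0.112,0,0,0,0.045],[-0.207,-0.112,0,0,0,0.045],[-0.207,-0.112,0.119,0,0,0.045],[-0.207,-0.112,0.119,0,0,0.045],[-0.207,-0.112,0.119,0,0,0.045],[-0.207,-0.112,0.119,0,0,0.045],[-0.207,-0.112,0.119,0,0,0.045],[-0.207,-0.112,0.119,0,0,0.045]], "fingers": 0.4}}

```text
clock: 32.45
eef_pos: [455.9, 79.8, 61.3]
orientation: [0.001, 0.629, 0.778, 0.003]
force: [-1.4, 0.8, -0.0]
finger_gap: 0.701
finger_force: 0.0
```

```bash
cat >> plan.py <<'E'
def wpiece(xy,R=45):
    """dark low piece near xy seen by the wrist camera -> centre, size, axis"""
    f=grab_frame('wrist');C=cloud(f);V=cv2.cvtColor(f['img'],cv2.COLOR_RGB2HSV)[...,2]
    m=(V<75)&(C[...,2]>2)&(C[...,2]<25)&(np.hypot(C[...,0]-xy[0],C[...,1]-xy[1])<R)
    P=C[m]
    if len(P)<50: print('none',len(P));return
    r=cv2.minAreaRect(P[:,:2].astype(np.float32));b=cv2.boxPoints(r);e=[np.linalg.norm(b[1]-b[0]),np.linalg.norm(b[2]-b[1])]
    L=b[1]-b[0] if e[0]>e[1] else b[2]-b[1];v,u=np.nonzero(m)
    print('wpiece',len(P),'ctr',np.round(r[0],1),'mean',P.mean(0).round(1),'size',np.round(e,1),'long %.0f'%(np.degrees(np.arctan2(L[1],L[0]))%180),'px',u.min(),u.max(),v.min(),v.max())
    return r[0]
def pads():
    f=grab_frame('wrist');C=cloud(f);e=manip.read_state()['eef_pos']
    for v in range(246,262,2): print(v,[C[v,u][2].round() for u in(205,215,225,330,340,350)])
E
python3 - <<'E'
from plan import *
st();wpiece((454,78));pads()
E
```

```text
t32.5 p [455.9  79.8  61.3] psi 12.1 jig [-169.5   58.7] F [-1.4  0.8 -0. ] gap 59.6 ff 0.0 q7 0.28
wpiece 1698 ctr [452.3  79.4] mean [452.   80.   12.4] size [43.4 28.3] long 102 px 253 294 182 243
246 [np.float64(4.0), np.float64(3.0), np.float64(3.0), np.float64(3.0), np.float64(4.0), np.float64(3.0)]
248 [np.float64(3.0), np.float64(4.0), np.float64(3.0), np.float64(3.0), np.float64(4.0), np.float64(3.0)]
250 [np.float64(4.0), np.float64(3.0), np.float64(3.0), np.float64(3.0), np.float64(4.0), np.float64(4.0)]
252 [np.float64(2.0), np.float64(3.0), np.float64(3.0), np.float64(3.0), np.float64(3.0), np.float64(4.0)]
254 [np.float64(4.0), np.float64(4.0), np.float64(3.0), np.float64(4.0), np.float64(4.0), np.float64(4.0)]
256 [np.float64(3.0), np.float64(4.0), np.float64(3.0), np.float64(4.0), np.float64(3.0), np.float64(4.0)]
258 [np.float64(4.0), np.float64(4.0), np.float64(3.0), np.float64(4.0), np.float64(4.0), np.float64(4.0)]
260 [np.float64(102.0), np.float64(4.0), np.float64(4.0), np.float64(4.0), np.float64(3.0), np.float64(103.0)]
```

Run:
```python
from plan import *
x=(452.6,79)
plan([(.3,[(*x,-5,12,4),(*x,-29,12,5)]),(-1,[(*x,-29,12,6)]),(None,[(*x,70,12,6)])],here())
```

```text
CALL fingers 0.3 rows 9
[0.0, -0.004, 0.089, 0.0, 0.0, 0.0] x4 (need 1.6)
[0.0, -0.004, 0.121, 0.0, 0.0, 0.0] x5 (need 0.6)
CALL fingers -1 rows 6
[0.0, 0.0, 0.0, 0.0, 0.0, 0.0] x6 (need 0.0)
CALL fingers None rows 6
[0.0, 0.0, -0.132, 0.0, 0.0, 0.0] x6 (need 2.4)
```

Call:
{"op": "play_rows", "data": {"targets": [[0,-0.004,0.05,0,0,0],[0,-0.004,0.089,0,0,0],[0,-0.004,0.105,0,0,0],[0,-0.004,0.115,0,0,0],[0,-0.004,0.121,0,0,0],[0,-0.004,0.121,0,0,0],[0,-0.004,0.121,0,0,0]], "fingers": 0.3}}

```text
clock: 33.13
eef_pos: [452.7, 78.8, -30.0]
orientation: [0.001, 0.629, 0.777, 0.003]
force: [1.1, 0.4, -0.0]
finger_gap: 0.65
finger_force: 0.0
```

Call:
{"op": "play_rows", "data": {"targets": [[0,0,0,0,0,0],[0,0,0,0,0,0],[0,0,0,0,0,0],[0,0,0,0,0,0],[0,0,0,0,0,0],[0,0,0,0,0,0]], "fingers": -1}}

```text
clock: 33.63
eef_pos: [452.5, 79.0, -26.9]
orientation: [0.0, 0.629, 0.777, 0.004]
force: [-4.5, -0.5, 34.2]
finger_gap: 0.323
finger_force: 72.0
```

Call:
{"op": "play_rows", "data": {"targets": [[0,0,-0.05,0,0,0],[0,0,-0.132,0,0,0],[0,0,-0.132,0,0,0],[0,0,-0.132,0,0,0],[0,0,-0.132,0,0,0]]}}

```text
clock: 34.05
eef_pos: [452.4, 78.8, 69.5]
orientation: [0.001, 0.629, 0.778, 0.003]
force: [-0.5, -0.3, -1.1]
finger_gap: 0.315
finger_force: 61.2
```

Run:
```python
from plan import *
st()
d=(570,335)
plan([(None,[(*d,72,12,12)]),(None,[(*d,0,12,5)]),(.2,[(*d,0,12,4),(*d,75,12,4)])],here())
```

```text
t34.0 p [452.4  78.8  69.5] psi 12.1 jig [-173.    57.6] F [-0.5 -0.3 -1.1] gap 26.8 ff 61.2 q7 0.28
CALL fingers None rows 12
[0.301, 0.225, -0.003, 0.0, 0.0, 0.0] x12 (need 6.8)
CALL fingers None rows 5
[0.0, 0.0, 0.096, 0.0, 0.0, 0.0] x5 (need 1.7)
CALL fingers 0.2 rows 8
[0.0, 0.0, 0.0, 0.0, 0.0, 0.0] x4 (need 0.0)
[0.0, 0.0, -0.1, 0.0, 0.0, 0.0] x4 (need 1.8)
```

Call:
{"op": "play_rows", "data": {"targets": [[0.301,0.225,-0.003,0,0,0],[0.301,0.225,-0.003,0,0,0],[0.301,0.225,-0.003,0,0,0],[0.301,0.225,-0.003,0,0,0],[0.301,0.225,-0.003,0,0,0],[0.301,0.225,-0.003,0,0,0],[0.301,0.225,-0.003,0,0,0],[0.301,0.225,-0.003,0,0,0],[0.301,0.225,-0.003,0,0,0],[0.301,0.225,-0.003,0,0,0]]}}

```text
clock: 34.88
eef_pos: [568.0, 332.6, 69.0]
orientation: [-0.001, 0.629, 0.777, -0.001]
force: [0.4, -0.3, -0.4]
finger_gap: 0.318
finger_force: 61.2
```

Run:
```python
from plan import *
st();f=grab_frame('wrist');C=cloud(f);hsv=cv2.cvtColor(f['img'],cv2.COLOR_RGB2HSV)
bl=(hsv[...,0]>100)&(hsv[...,0]<130)&(hsv[...,1]>120)
P=C[bl];fl=P[abs(P[:,2]-7)<4];print('floor',np.percentile(fl[:,0],[1,99]).round(),np.percentile(fl[:,1],[1,99]).round())
P=P[P[:,2]>35];print('walls',np.percentile(P[:,0],[1,99]).round(),np.percentile(P[:,1],[1,99]).round())
g=grab_frame('top');pieces(g)
```

```text
t34.9 p [568.  332.6  69. ] psi 12.0 jig [-69.9 316.7] F [ 0.4 -0.3 -0.4] gap 27.0 ff 61.2 q7 -0.10
floor [456. 619.] [248. 383.]
walls [452. 624.] [243. 396.]
piece px [358.0, 216.0] A 130.5 xy [ 434.1 -190.8] size [32.8 32.8] long axis deg 179
piece px [316.0, 212.0] A 132.0 xy [444.2 -85. ] size [33.7 32.5] long axis deg 117
piece px [280.0, 212.0] A 169.5 xy [445.2   5.5] size [28.6 43.3] long axis deg 72
piece px [141.0, 195.0] A 97.5 xy [485.  355.2] size [40.2 27.3] long axis deg 174
piece px [396.0, 190.0] A 124.0 xy [ 502.4 -286.6] size [33.5 31.1] long axis deg 91
```

Run:
```python
from plan import *
d=(570,333);n=(444,6.5)
plan([(None,[(*d,-14,12,5)]),(.1,[(*d,-14,12,4),(*d,75,12,4)]),(.4,[(*n,75,-18,12),(*n,40,-18,4)])],here())
```

```text
CALL fingers None rows 5
[0.001, 0.002, 0.112, 0.0, 0.0, -0.001] x5 (need 2.0)
CALL fingers 0.1 rows 8
[0.0, 0.0, 0.0, 0.0, 0.0, 0.0] x4 (need 0.0)
[0.0, 0.0, -0.119, 0.0, 0.0, 0.0] x4 (need 2.1)
CALL fingers 0.4 rows 16
[-0.39, -0.255, 0.0, 0.0, 0.0, 0.167] x12 (need 8.4)
[-0.39, -0.255, 0.047, 0.0, 0.0, 0.167] x4 (need 0.8)
```

Call:
{"op": "play_rows", "data": {"targets": [[0.001,0.002,0.05,0,0,0],[0.001,0.002,0.112,0,0,0],[0.001,0.002,0.112,0,0,0],[0.001,0.002,0.112,0,0,0],[0.001,0.002,0.112,0,0,0]]}}

```text
clock: 35.4
eef_pos: [571.3, 334.6, -12.0]
orientation: [-0.0, 0.63, 0.777, 0.002]
force: [0.4, 0.2, 0.2]
finger_gap: 0.314
finger_force: 61.6
```

Call:
{"op": "play_rows", "data": {"targets": [[0,0,0,0,0,0],[0,0,0,0,0,0],[0,0,0,0,0,0],[0,0,0,0,0,0],[0,0,-0.119,0,0,0],[0,0,-0.119,0,0,0],[0,0,-0.119,0,0,0],[0,0,-0.119,0,0,0]], "fingers": 0.1}}

```text
clock: 36.07
eef_pos: [575.2, 336.5, 83.0]
orientation: [0.002, 0.629, 0.777, 0.008]
force: [0.6, -0.0, -0.3]
finger_gap: 0.548
finger_force: 0.0
```

Call:
{"op": "play_rows", "data": {"targets": [[-0.39,-0.255,0,0,0,0.167],[-0.39,-0.255,0,0,0,0.167],[-0.39,-0.255,0,0,0,0.167],[-0.39,-0.255,0,0,0,0.167],[-0.39,-0.255,0,0,0,0.167],[-0.39,-0.255,0,0,0,0.167],[-0.39,-0.255,0,0,0,0.167],[-0.39,-0.255,0,0,0,0.167],[-0.39,-0.255,0,0,0,0.167],[-0.39,-0.255,0,0,0,0.167],[-0.39,-0.255,0.047,0,0,0.167],[-0.39,-0.255,0.047,0,0,0.167],[-0.39,-0.255,0.047,0,0,0.167],[-0.39,-0.255,0.047,0,0,0.167]], "fingers": 0.4}}

```text
clock: 37.23
eef_pos: [444.9, 10.1, 40.4]
orientation: [-0.001, 0.809, 0.588, 0.002]
force: [-0.7, -0.9, 0.4]
finger_gap: 0.703
finger_force: 0.0
```

Run:
```python
from plan import *
st();wpiece((444.5,6))
x=(444.5,6)
g=grab_frame('top');pieces(g)
plan([(.3,[(*x,-5,-18,3),(*x,-25,-18,4)])],here())
```

```text
t37.2 p [444.9  10.1  40.4] psi -17.9 jig [-177.1  -11.3] F [-0.7 -0.9  0.4] gap 59.8 ff 0.0 q7 0.09
wpiece 2025 ctr [443.8   6.3] mean [444.    7.1  12.4] size [27.9 43.5] long 73 px 257 301 196 262
piece px [358.0, 216.0] A 127.5 xy [ 434.8 -190.6] size [34.2 31.3] long axis deg 153
piece px [316.0, 212.0] A 132.0 xy [444.2 -85. ] size [33.7 32.5] long axis deg 117
piece px [141.0, 195.0] A 96.5 xy [485.  355.2] size [40.2 27.3] long axis deg 174
piece px [396.0, 190.0] A 124.0 xy [ 502.4 -286.6] size [33.5 31.1] long axis deg 91
piece px [150.0, 161.0] A 150.0 xy [573.5 335.3] size [42.3 27.6] long axis deg 102
piece px [183.0, 225.0] A 322.5 xy [409.1 244.4] size [128.2 398.3] long axis deg 15
piece px [139.0, 157.0] A 392.5 xy [582.9 364.5] size [219.7 113.7] long axis deg 139
CALL fingers 0.3 rows 7
[-0.006, 0.001, 0.061, 0.0, 0.0, 0.0] x3 (need 1.1)
[-0.006, 0.001, 0.088, 0.0, 0.0, 0.0] x4 (need 0.5)
```

Run:
```python
from plan import *
x=(444.3,6.4);d=(550,288)
plan([(.3,[(*x,-5,-18,3),(*x,-25,-18,4)]),(-1,[(*x,-25,-18,6)]),(None,[(*x,70,-18,5)]),(None,[(*d,70,-18,11)])],here())
```

```text
CALL fingers 0.3 rows 7
[-0.005, 0.0, 0.061, 0.0, 0.0, 0.0] x3 (need 1.1)
[-0.005, 0.0, 0.088, 0.0, 0.0, 0.0] x4 (need 0.5)
CALL fingers -1 rows 6
[0.0, 0.0, 0.0, 0.0, 0.0, 0.0] x6 (need 0.0)
CALL fingers None rows 5
[0.0, 0.0, -0.127, 0.0, 0.0, 0.0] x5 (need 2.3)
CALL fingers None rows 11
[0.401, 0.018, 0.0, 0.0, 0.0, 0.0] x11 (need 7.2)
```

Call:
{"op": "play_rows", "data": {"targets": [[-0.005,0,0.03,0,0,0],[-0.005,0,0.061,0,0,0],[-0.005,0,0.075,0,0,0],[-0.005,0,0.083,0,0,0],[-0.005,0,0.088,0,0,0],[-0.005,0,0.088,0,0,0],[-0.005,0,0.088,0,0,0]], "fingers": 0.3}}

```text
clock: 37.92
eef_pos: [444.0, 6.2, -25.5]
orientation: [-0.0, 0.809, 0.588, 0.002]
force: [0.1, 0.2, 0.4]
finger_gap: 0.654
finger_force: 0.0
```

Call:
{"op": "play_rows", "data": {"targets": [[0,0,0,0,0,0],[0,0,0,0,0,0],[0,0,0,0,0,0],[0,0,0,0,0,0],[0,0,0,0,0,0],[0,0,0,0,0,0]], "fingers": -1}}

```text
clock: 38.42
eef_pos: [444.0, 6.2, -25.1]
orientation: [-0.0, 0.809, 0.588, 0.002]
force: [-0.4, 0.7, 5.8]
finger_gap: 0.317
finger_force: 59.1
```

Call:
{"op": "play_rows", "data": {"targets": [[0,0,-0.05,0,0,0],[0,0,-0.127,0,0,0],[0,0,-0.127,0,0,0],[0,0,-0.127,0,0,0],[0,0,-0.127,0,0,0]]}}

```text
clock: 38.83
eef_pos: [443.8, 6.2, 70.0]
orientation: [-0.0, 0.809, 0.588, 0.002]
force: [0.1, -0.0, 0.1]
finger_gap: 0.314
finger_force: 59.6
```

Call:
{"op": "play_rows", "data": {"targets": [[0.401,0.018,0,0,0,0],[0.401,0.018,0,0,0,0],[0.401,0.018,0,0,0,0],[0.401,0.018,0,0,0,0],[0.401,0.018,0,0,0,0],[0.401,0.018,0,0,0,0],[0.401,0.018,0,0,0,0],[0.401,0.018,0,0,0,0],[0.401,0.018,0,0,0,0],[0.401,0.018,0,0,0,0]]}}

```text
clock: 39.67
eef_pos: [547.7, 286.9, 67.9]
orientation: [-0.001, 0.809, 0.588, -0.001]
force: [1.4, -0.9, 0.2]
finger_gap: 0.314
finger_force: 59.6
```

Run:
```python
from plan import *
st()
d=(550,288);n=(443.5,-84)
plan([(None,[(*d,-14,-18,5)]),(.1,[(*d,-14,-18,4),(*d,80,-18,4)]),(.5,[(*n,80,-10,13),(*n,40,-10,4)])],here())
```

```text
t39.7 p [547.7 286.9  67.9] psi -18.0 jig [-87.9 270.1] F [ 1.4 -0.9  0.2] gap 26.7 ff 59.6 q7 -0.43
CALL fingers None rows 5
[0.002, 0.002, 0.109, 0.0, 0.0, 0.0] x5 (need 2.0)
CALL fingers 0.1 rows 8
[0.0, 0.0, 0.0, 0.0, 0.0, 0.0] x4 (need 0.0)
[0.0, 0.0, -0.125, 0.0, 0.0, 0.0] x4 (need 2.3)
CALL fingers 0.5 rows 17
[-0.515, 0.018, 0.0, 0.0, 0.0, -0.044] x13 (need 9.3)
[-0.515, 0.018, 0.053, 0.0, 0.0, -0.044] x4 (need 1.0)
```

Call:
{"op": "play_rows", "data": {"targets": [[0.002,0.002,0.05,0,0,0],[0.002,0.002,0.109,0,0,0],[0.002,0.002,0.109,0,0,0],[0.002,0.002,0.109,0,0,0],[0.002,0.002,0.109,0,0,0]]}}

```text
clock: 40.08
eef_pos: [552.0, 287.1, -10.5]
orientation: [-0.0, 0.81, 0.587, 0.002]
force: [1.1, 0.0, 0.2]
finger_gap: 0.313
finger_force: 59.6
```

Call:
{"op": "play_rows", "data": {"targets": [[0,0,0,0,0,0],[0,0,0,0,0,0],[0,0,0,0,0,0],[0,0,0,0,0,0],[0,0,-0.125,0,0,0],[0,0,-0.125,0,0,0],[0,0,-0.125,0,0,0],[0,0,-0.125,0,0,0]], "fingers": 0.1}}

```text
clock: 40.75
eef_pos: [554.5, 289.5, 87.2]
orientation: [0.0, 0.809, 0.588, 0.006]
force: [0.9, -0.6, 0.4]
finger_gap: 0.55
finger_force: 0.0
```

Call:
{"op": "play_rows", "data": {"targets": [[-0.515,0.018,0,0,0,-0.044],[-0.515,0.018,0,0,0,-0.044],[-0.515,0.018,0,0,0,-0.044],[-0.515,0.018,0,0,0,-0.044],[-0.515,0.018,0,0,0,-0.044],[-0.515,0.018,0,0,0,-0.044],[-0.515,0.018,0,0,0,-0.044],[-0.515,0.018,0,0,0,-0.044],[-0.515,0.018,0,0,0,-0.044],[-0.515,0.018,0,0,0,-0.044],[-0.515,0.018,0,0,0,-0.044],[-0.515,0.018,0.053,0,0,-0.044],[-0.515,0.018,0.053,0,0,-0.044],[-0.515,0.018,0.053,0,0,-0.044],[-0.515,0.018,0.053,0,0,-0.044]], "fingers": 0.5}}

```text
clock: 42.0
eef_pos: [444.6, -81.8, 41.6]
orientation: [-0.001, 0.766, 0.643, 0.001]
force: [0.5, -0.1, 0.4]
finger_gap: 0.756
finger_force: 0.0
```

Run:
```python
from plan import *
st();c=wpiece((443.5,-84));pieces(grab_frame('top'))
x=c;d=(575,-325)
plan([(.45,[(*x,-5,-10,3),(*x,-25,-10,4)]),(-1,[(*x,-25,-10,6)]),(None,[(*x,70,-10,5)]),(None,[(*d,70,-30,11)])],here())
```

```text
t42.0 p [444.6 -81.8  41.6] psi -10.0 jig [-172.9 -103.2] F [ 0.5 -0.1  0.4] gap 64.3 ff 0.0 q7 0.40
wpiece 2291 ctr [442.8 -84.5] mean [443.2 -82.8  15.7] size [34.1 34.4] long 78 px 250 304 201 255
piece px [358.0, 216.0] A 130.5 xy [ 434.1 -190.8] size [32.8 32.8] long axis deg 179
piece px [141.0, 195.0] A 96.5 xy [485.  355.2] size [40.2 27.3] long axis deg 174
piece px [396.0, 190.0] A 124.0 xy [ 502.4 -286.6] size [33.5 31.1] long axis deg 91
piece px [339.0, 193.0] A 223.5 xy [ 492.4 -143.7] size [99.5 31.2] long axis deg 151
piece px [169.0, 168.0] A 153.5 xy [554.3 287.3] size [27.7 42.9] long axis deg 72
piece px [150.0, 161.0] A 151.0 xy [573.5 335.5] size [42.8 27.6] long axis deg 102
piece px [139.0, 157.0] A 396.5 xy [582.9 364.5] size [219.7 113.7] long axis deg 139
CALL fingers 0.45 rows 7
[-0.004, -0.003, 0.063, 0.0, 0.0, 0.0] x3 (need 1.1)
[-0.004, -0.003, 0.09, 0.0, 0.0, 0.0] x4 (need 0.5)
CALL fingers -1 rows 6
[0.0, 0.0, 0.0, 0.0, 0.0, 0.0] x6 (need 0.0)
CALL fingers None rows 5
[0.0, 0.0, -0.127, 0.0, 0.0, 0.0] x5 (need 2.3)
CALL fingers None rows 11
[-0.285, 0.229, 0.0, 0.0, 0.0, 0.111] x11 (need 6.6)
```

Call:
{"op": "play_rows", "data": {"targets": [[-0.004,-0.003,0.03,0,0,0],[-0.004,-0.003,0.063,0,0,0],[-0.004,-0.003,0.077,0,0,0],[-0.004,-0.003,0.086,0,0,0],[-0.004,-0.003,0.09,0,0,0],[-0.004,-0.003,0.09,0,0,0],[-0.004,-0.003,0.09,0,0,0]], "fingers": 0.35}}

```text
clock: 42.68
eef_pos: [442.6, -85.2, -25.5]
orientation: [0.0, 0.767, 0.642, 0.002]
force: [0.3, -0.3, -0.4]
finger_gap: 0.677
finger_force: 0.0
```

Call:
{"op": "play_rows", "data": {"targets": [[0,0,0,0,0,0],[0,0,0,0,0,0],[0,0,0,0,0,0],[0,0,0,0,0,0],[0,0,0,0,0,0],[0,0,0,0,0,0]], "fingers": -1}}

```text
clock: 43.18
eef_pos: [442.4, -85.2, -25.2]
orientation: [-0.0, 0.767, 0.642, 0.002]
force: [-1.0, 0.7, 6.9]
finger_gap: 0.386
finger_force: 58.9
```

Call:
{"op": "play_rows", "data": {"targets": [[0,0,-0.05,0,0,0],[0,0,-0.127,0,0,0],[0,0,-0.127,0,0,0],[0,0,-0.127,0,0,0],[0,0,-0.127,0,0,0]]}}

```text
clock: 43.6
eef_pos: [442.3, -85.2, 69.8]
orientation: [0.0, 0.766, 0.642, 0.002]
force: [0.4, -0.6, -0.9]
finger_gap: 0.39
finger_force: 59.7
```

Call:
{"op": "play_rows", "data": {"targets": [[-0.285,0.229,0,0,0,0.111],[-0.285,0.229,0,0,0,0.111],[-0.285,0.229,0,0,0,0.111],[-0.285,0.229,0,0,0,0.111],[-0.285,0.229,0,0,0,0.111],[-0.285,0.229,0,0,0,0.111],[-0.285,0.229,0,0,0,0.111],[-0.285,0.229,0,0,0,0.111],[-0.285,0.229,0,0,0,0.111],[-0.285,0.229,0,0,0,0.111]]}}

```text
clock: 44.43
eef_pos: [572.0, -324.1, 66.2]
orientation: [-0.003, 0.866, 0.499, 0.001]
force: [0.3, 0.2, 0.4]
finger_gap: 0.388
finger_force: 59.8
```

Run:
```python
from plan import *
st();f=grab_frame('wrist');C=cloud(f);hsv=cv2.cvtColor(f['img'],cv2.COLOR_RGB2HSV)
bl=(hsv[...,0]>100)&(hsv[...,0]<130)&(hsv[...,1]>120)
P=C[bl];fl=P[abs(P[:,2]-7)<4];print('floor',np.percentile(fl[:,0],[1,99]).round(),np.percentile(fl[:,1],[1,99]).round())
d=(575,-325);n=(434.1,-190)
plan([(None,[(*d,-14,-30,5)]),(.2,[(*d,-14,-30,4),(*d,80,-30,4)]),(.5,[(*n,80,-30,8),(*n,40,-30,4)])],here())
```

```text
t44.4 p [ 572.  -324.1   66.2] psi -30.1 jig [ -33.9 -339. ] F [0.3 0.2 0.4] gap 33.0 ff 59.8 q7 0.33
floor [476. 639.] [-394. -253.]
CALL fingers None rows 5
[0.0, 0.004, 0.108, 0.0, 0.0, 0.0] x5 (need 1.9)
CALL fingers 0.2 rows 8
[0.0, 0.0, 0.0, 0.0, 0.0, 0.0] x4 (need 0.0)
[0.0, 0.0, -0.126, 0.0, 0.0, 0.0] x4 (need 2.3)
CALL fingers 0.5 rows 12
[0.062, -0.253, 0.0, 0.0, 0.0, 0.0] x8 (need 4.7)
[0.062, -0.253, 0.054, 0.0, 0.0, 0.0] x4 (need 1.0)
```

Call:
{"op": "play_rows", "data": {"targets": [[0,0.004,0.05,0,0,0],[0,0.004,0.108,0,0,0],[0,0.004,0.108,0,0,0],[0,0.004,0.108,0,0,0],[0,0.004,0.108,0,0,0]]}}

```text
clock: 44.9
eef_pos: [576.3, -326.8, -11.3]
orientation: [-0.001, 0.866, 0.5, 0.001]
force: [0.5, -0.2, 0.2]
finger_gap: 0.388
finger_force: 60.1
```

Call:
{"op": "play_rows", "data": {"targets": [[0,0,0,0,0,0],[0,0,0,0,0,0],[0,0,0,0,0,0],[0,0,0,0,0,0],[0,0,-0.126,0,0,0],[0,0,-0.126,0,0,0],[0,0,-0.126,0,0,0],[0,0,-0.126,0,0,0]], "fingers": 0.2}}

```text
clock: 45.57
eef_pos: [578.6, -330.3, 87.6]
orientation: [0.004, 0.866, 0.499, 0.004]
force: [0.5, -0.8, -0.1]
finger_gap: 0.6
finger_force: 0.0
```

Call:
{"op": "play_rows", "data": {"targets": [[0.062,-0.253,0,0,0,0],[0.062,-0.253,0,0,0,0],[0.062,-0.253,0,0,0,0],[0.062,-0.253,0,0,0,0],[0.062,-0.253,0,0,0,0],[0.062,-0.253,0,0,0,0],[0.062,-0.253,0,0,0,0],[0.062,-0.253,0.054,0,0,0],[0.062,-0.253,0.054,0,0,0],[0.062,-0.253,0.054,0,0,0],[0.062,-0.253,0.054,0,0,0]], "fingers": 0.5}}

```text
clock: 46.48
eef_pos: [435.7, -193.2, 42.1]
orientation: [-0.0, 0.867, 0.499, 0.001]
force: [0.4, -0.6, 0.3]
finger_gap: 0.751
finger_force: 0.0
```

Run:
```python
from plan import *
st();c=wpiece((434,-190),60);pieces(grab_frame('top'))
x=c;d=(600,-285)
plan([(.35,[(*x,-5,-30,3),(*x,-25,-30,4)]),(-1,[(*x,-25,-30,6)]),(None,[(*x,70,-30,5)]),(None,[(*d,70,-10,11)])],here())
```

```text
t46.5 p [ 435.7 -193.2   42.1] psi -30.1 jig [-176.4 -214.9] F [ 0.4 -0.6  0.3] gap 63.9 ff 0.0 q7 0.37
wpiece 2205 ctr [ 434.3 -191.2] mean [ 434.9 -190.3   15.6] size [34.4 34.2] long 113 px 247 302 194 249
piece px [404.0, 205.0] A 152.5 xy [ 464.  -305.8] size [102.   30.4] long axis deg 134
piece px [141.0, 195.0] A 100.0 xy [485.  355.2] size [40.2 27.3] long axis deg 174
piece px [300.0, 221.0] A 192.0 xy [420.6 -43.9] size [118.9 237.7] long axis deg 6
piece px [169.0, 168.0] A 153.5 xy [554.3 287.3] size [27.7 42.9] long axis deg 72
piece px [150.0, 161.0] A 151.0 xy [573.5 335.5] size [42.8 27.6] long axis deg 102
piece px [379.0, 160.0] A 91.0 xy [ 580.6 -247. ] size [111.5  50.6] long axis deg 153
CALL fingers 0.35 rows 7
[0.001, -0.004, 0.064, 0.0, 0.0, -0.001] x3 (need 1.2)
[0.001, -0.004, 0.091, 0.0, 0.0, -0.001] x4 (need 0.5)
CALL fingers -1 rows 6
[0.0, 0.0, 0.0, 0.0, 0.0, 0.0] x6 (need 0.0)
CALL fingers None rows 5
[0.0, 0.0, -0.127, 0.0, 0.0, 0.0] x5 (need 2.3)
CALL fingers None rows 11
[0.002, 0.254, 0.0, 0.0, 0.0, -0.111] x11 (need 4.6)
```

Call:
{"op": "play_rows", "data": {"targets": [[0.001,-0.004,0.03,0,0,0],[0.001,-0.004,0.064,0,0,0],[0.001,-0.004,0.078,0,0,0],[0.001,-0.004,0.087,0,0,0],[0.001,-0.004,0.091,0,0,0],[0.001,-0.004,0.091,0,0,0],[0.001,-0.004,0.091,0,0,0]], "fingers": 0.35}}

```text
clock: 47.17
eef_pos: [433.6, -190.2, -25.8]
orientation: [-0.0, 0.866, 0.499, 0.002]
force: [-1.3, 0.1, -0.8]
finger_gap: 0.677
finger_force: 0.0
```

Call:
{"op": "play_rows", "data": {"targets": [[0,0,0,0,0,0],[0,0,0,0,0,0],[0,0,0,0,0,0],[0,0,0,0,0,0],[0,0,0,0,0,0],[0,0,0,0,0,0]], "fingers": -1}}

```text
clock: 47.67
eef_pos: [433.5, -190.0, -25.5]
orientation: [-0.0, 0.866, 0.499, 0.002]
force: [-0.5, -0.7, 7.3]
finger_gap: 0.39
finger_force: 58.9
```

Call:
{"op": "play_rows", "data": {"targets": [[0,0,-0.05,0,0,0],[0,0,-0.127,0,0,0],[0,0,-0.127,0,0,0],[0,0,-0.127,0,0,0],[0,0,-0.127,0,0,0]]}}

```text
clock: 48.08
eef_pos: [433.4, -189.9, 69.5]
orientation: [-0.0, 0.866, 0.5, 0.002]
force: [-0.1, 0.3, -1.0]
finger_gap: 0.391
finger_force: 59.7
```

Call:
{"op": "play_rows", "data": {"targets": [[-0.008,0.237,0,0,0,-0.111],[-0.008,0.237,0,0,0,-0.111],[-0.008,0.237,0,0,0,-0.111],[-0.008,0.237,0,0,0,-0.111],[-0.008,0.237,0,0,0,-0.111],[-0.008,0.237,0,0,0,-0.111],[-0.008,0.237,0,0,0,-0.111],[-0.008,0.237,0,0,0,-0.111],[-0.008,0.237,0,0,0,-0.111]]}}

```text
clock: 48.83
eef_pos: [581.9, -283.0, 67.6]
orientation: [-0.002, 0.767, 0.642, 0.001]
force: [0.1, 1.1, 0.6]
finger_gap: 0.39
finger_force: 59.8
```

Run:
```python
from plan import *
s=st();d=s['eef_pos'][:2];n=(470,-200)
c=wpiece((577,-327),30)
plan([(None,[(*d,-14,-10,5)]),(.1,[(*d,-14,-10,4),(*d,80,-10,4)]),(None,[(*n,150,-20,8)])],here())
```

```text
t48.8 p [ 581.9 -283.    67.6] psi -10.1 jig [ -26.  -297.4] F [0.1 1.1 0.6] gap 33.1 ff 59.8 q7 0.56
none 3
CALL fingers None rows 5
[0.0, -0.001, 0.109, 0.0, 0.0, -0.001] x5 (need 2.0)
CALL fingers 0.1 rows 8
[0.0, 0.0, 0.0, 0.0, 0.0, 0.0] x4 (need 0.0)
[0.0, 0.0, -0.125, 0.0, 0.0, 0.0] x4 (need 2.2)
CALL fingers None rows 8
[0.083, -0.166, -0.093, 0.0, 0.0, 0.056] x8 (need 3.7)
```

Call:
{"op": "play_rows", "data": {"targets": [[0,-0.001,0.05,0,0,0],[0,-0.001,0.109,0,0,0],[0,-0.001,0.109,0,0,0],[0,-0.001,0.109,0,0,0],[0,-0.001,0.109,0,0,0]]}}

```text
clock: 49.3
eef_pos: [583.6, -284.4, -11.7]
orientation: [0.0, 0.767, 0.642, 0.002]
force: [0.9, 0.5, 0.4]
finger_gap: 0.386
finger_force: 59.9
```

Call:
{"op": "play_rows", "data": {"targets": [[0,0,0,0,0,0],[0,0,0,0,0,0],[0,0,0,0,0,0],[0,0,0,0,0,0],[0,0,-0.2,0,0,0],[0,0,-0.2,0,0,0],[0,0,-0.2,0,0,0],[0,0,-0.2,0,0,0],[0,0,-0.2,0,0,0]], "fingers": 0.1}}

```text
clock: 50.05
eef_pos: [586.5, -287.4, 144.9]
orientation: [0.006, 0.767, 0.642, 0.004]
force: [0.8, 0.1, -0.5]
finger_gap: 0.546
finger_force: 0.0
```

Run:
```python
from plan import *
s=st();plan([(None,[(450,-60,150,0,9),(440,200,150,20,9)])],here())
```

```text
t50.0 p [ 586.5 -287.4  144.9] psi -10.1 jig [ -21.2 -301.7] F [ 0.8  0.1 -0.5] gap 46.4 ff 0.0 q7 0.53
CALL fingers None rows 18
[0.267, -0.232, -0.007, 0.0, 0.0, -0.056] x9 (need 6.4)
[0.606, -0.306, -0.007, 0.0, 0.0, -0.167] x9 (need 6.2)
```

Call:
{"op": "play_rows", "data": {"targets": [[0.267,-0.232,-0.007,0,0,-0.056],[0.267,-0.232,-0.007,0,0,-0.056],[0.267,-0.232,-0.007,0,0,-0.056],[0.267,-0.232,-0.007,0,0,-0.056],[0.267,-0.232,-0.007,0,0,-0.056],[0.267,-0.232,-0.007,0,0,-0.056],[0.267,-0.232,-0.007,0,0,-0.056],[0.606,-0.306,-0.007,0,0,-0.167],[0.606,-0.306,-0.007,0,0,-0.167],[0.606,-0.306,-0.007,0,0,-0.167],[0.606,-0.306,-0.007,0,0,-0.167],[0.606,-0.306,-0.007,0,0,-0.167],[0.606,-0.306,-0.007,0,0,-0.167],[0.606,-0.306,-0.007,0,0,-0.167],[0.606,-0.306,-0.007,0,0,-0.167]]}}

```text
clock: 51.3
eef_pos: [435.5, 208.3, 143.0]
orientation: [-0.001, 0.57, 0.822, 0.002]
force: [-0.3, -1.3, 0.4]
finger_gap: 0.551
finger_force: 0.0
```

Run:
```python
from plan import *
st();f=grab_frame('top');np.save('top4.npy',f,allow_pickle=True);pieces(f);knobs(f)
cv2.imwrite('pics/t9.png',cv2.resize(f['img'][90:250,100:460],(800,356),interpolation=cv2.INTER_CUBIC)[...,::-1])
```

```text
t51.3 p [435.5 208.3 143. ] psi 20.5 jig [-196.2  186.1] F [-0.3 -1.3  0.4] gap 46.8 ff 0.0 q7 0.08
piece px [395.0, 190.0] A 125.0 xy [ 502.6 -286.1] size [34.1 32.9] long axis deg 152
piece px [411.0, 180.0] A 128.0 xy [ 530.1 -326.5] size [34.1 32.4] long axis deg 134
piece px [394.0, 158.0] A 123.0 xy [ 586.  -287.1] size [34.  31.9] long axis deg 91
piece px [137.0, 142.0] A 190.5 xy [623.8 373. ] size [105.4  52.6] long axis deg 124
knob h 21 [ 5.7 58.9]
knob f 25 [  6.4 -36.3]
```

View pics/t9.png

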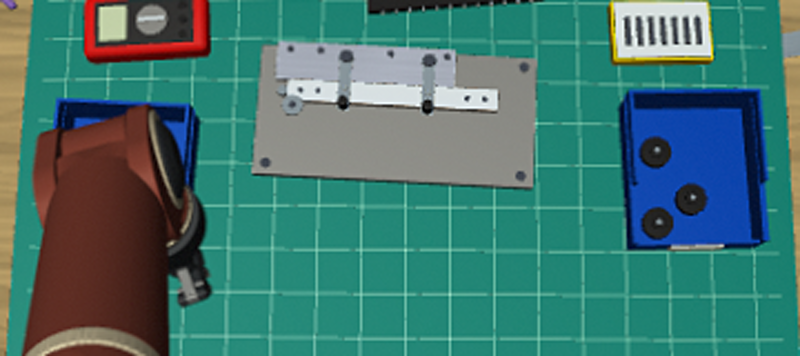

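The top crop shows both clips square across the strut, the hubs in the right bin at (656,152), (691,199) and the fixed one at (656,222), and a clear mat. One last close look at heel and pin.

Run:
```python
from plan import *
p=w(22,118);plan([(None,[(*p,145,-2.8,9),(*p,75,-2.8,4)])],here())
```

```text
CALL fingers None rows 13
[-0.193, 0.233, -0.003, 0.0, 0.0, 0.128] x9 (need 5.4)
[-0.193, 0.233, 0.091, 0.0, 0.0, 0.128] x4 (need 1.7)
```

Call:
{"op": "play_rows", "data": {"targets": [[-0.193,0.233,-0.003,0,0,0.128],[-0.193,0.233,-0.003,0,0,0.128],[-0.193,0.233,-0.003,0,0,0.128],[-0.193,0.233,-0.003,0,0,0.128],[-0.193,0.233,-0.003,0,0,0.128],[-0.193,0.233,-0.003,0,0,0.128],[-0.193,0.233,-0.003,0,0,0.128],[-0.193,0.233,0.091,0,0,0.128],[-0.193,0.233,0.091,0,0,0.128],[-0.193,0.233,0.091,0,0,0.128],[-0.193,0.233,0.091,0,0,0.128],[-0.193,0.233,0.091,0,0,0.128]]}}

```text
clock: 52.35
eef_pos: [651.1, 126.0, 76.8]
orientation: [0.0, 0.726, 0.687, 0.002]
force: [0.7, -0.2, -0.1]
finger_gap: 0.549
finger_force: 0.0
```

Run:
```python
from plan import *
st();f=grab_frame('wrist');g=grab_frame('top');pieces(g)
print(proj(f,[[*w(22.5,125),27],[*w(22.5,131),24],[*w(10,125),27],[*w(35,125),27]]).round(1))
u,v=proj(f,[[*w(22.5,125),27]])[0].astype(int)
a=max(0,v-65);b=max(0,u-95);np.save('w9.npy',f,allow_pickle=True);print('origin',b,a)
cv2.imwrite('pics/w9.png',cv2.resize(f['img'][a:a+140,b:b+190],None,fx=4.2,fy=4.2,interpolation=cv2.INTER_CUBIC)[...,::-1])
```

```text
t52.4 p [651.1 126.   76.8] psi -3.2 jig [ 23.2 114.5] F [ 0.7 -0.2 -0.1] gap 46.7 ff 0.0 q7 0.01
piece px [396.0, 190.0] A 124.0 xy [ 502.4 -286.6] size [33.5 31.1] long axis deg 91
piece px [411.0, 180.0] A 127.0 xy [ 530.1 -326.5] size [34.1 32.4] long axis deg 134
piece px [394.0, 158.0] A 123.0 xy [ 586.  -287.1] size [34.  31.9] long axis deg 91
piece px [158.0, 100.0] A 91.0 xy [738.9 325.5] size [82.5 53.7] long axis deg 93
[[277.8 199.4]
 [277.7 189.8]
 [259.4 199.6]
 [296.1 199.3]]
origin 182 134
```

View pics/w9.png

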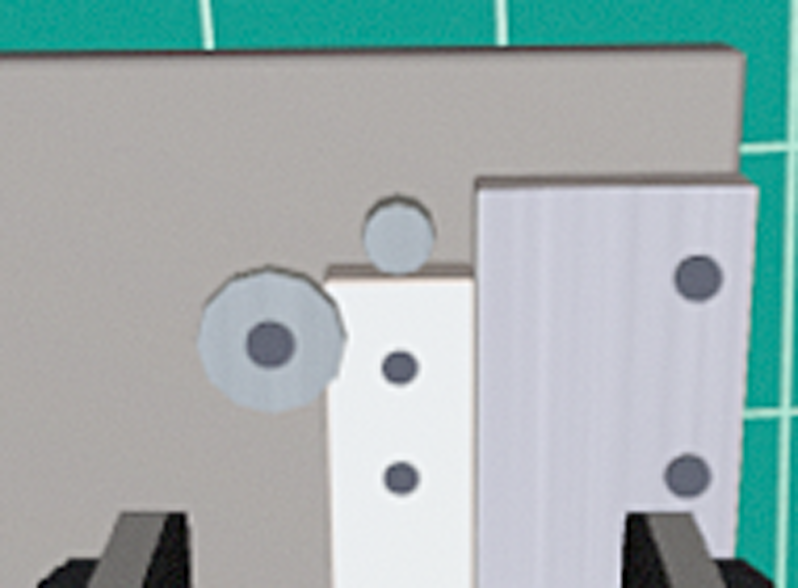

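Run:
```python
from plan import *
f=np.load('w9.npy',allow_pickle=True).item();o=lambda p:(182+(p[0]+.5)/4.2-.5,134+(p[1]+.5)/4.2-.5)
for n,p,z in(('pin far',(398,196),24),('pin near',(398,275),24),('heel top edge',(398,279),27),('heel bottom edge',(345,266),15),('fence face',(475,350),27),('strut far',(473,350),27),('post',(271,340),34.5)):
    print(n,jg(ray(f,[o(p)],z)[0]).round(1))
```

```text
pin far [ 21.7 137.7]
pin near [ 21.6 124.3]
heel top edge [ 21.6 124.6]
heel bottom edge [ 12.5 123.4]
fence face [ 34.2 112.2]
strut far [ 33.9 112.2]
post [  1.3 116.8]
```

The last crop shows the strut's heel edge (row 279) touching the pin's near edge (row 275) and its far side flush on the fence (column 475). The robot is clear, so I'll hand the job in.

```bash
python3 -c "
from rig import workorder
print(workorder.job_done())"
```

```text
the job is handed in; nothing more can be done
None
```

The job is handed in: the strut is flush on the fence with its heel on the stop pin, both clips are square across it, and two loops and two hubs are in their blue bins; no score came back.

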